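# Seat a cleaned plug in the setting block with sprung tongs

### The arm

A 6-joint arm with a two-finger parallel gripper is mounted at the origin on a cart in front of the work surface, level with it; the furniture and walls round the work are solid. World frame = base frame: x ahead of the robot, y to its left, z up, the work surface at z = 0. Lengths are in m, angles in rad, forces in N, time in s.
With the tool pointing down it reaches from about 0.35 to 0.775 m from the base axis. Payload 7.3 kg.
Tool frame: the origin (TCP) lies on the centre line of the jaws, within the pads' length; the fingertips stand tip_reach ahead of it and the grasp point (between the pads) lies 6 mm ahead of it (tip_reach is the distance from the TCP to the fingertips, in m); x points along the fingers, y is the direction in which the jaws open and shut, and the axes are right-handed (so a half turn about x gives the same grasp; the last joint's range is limited). The gripper opens to 92 mm and grips with 3 to 60 N. Pads are 19 mm wide; open, the fingers measure 130 mm over their backs; the gripper's body (75 mm by 190 mm) begins 47 mm behind the grasp point.
Start: joints at [0.971, 0.342, 1.524, -0, 1.275, -0.146], TCP at [0.23, 0.472, 0.252] pointing down, gripper open.
Joint ranges: [-2.53, 2.53], [-0.77, 2.02], [0.04, 2.7], [-1, 4.14], [0.28, 2.66], [-3.11, 3.11]. Speed limits (rad/s): [2.57, 2.57, 3.14, 3.14, 3.14, 3.14].

### API

Orientations are given as [roll, pitch, yaw] about the fixed x, y, z axes, in that order (R = Rz(yaw) Ry(pitch) Rx(roll)).
In Python, from cell import observe, read_camera, get_calibration, hand_in, tip_reach gives the robot as it stands. The module is installed in compiled form; this text tells all that it offers.
- The arm moves only by the shell command python3 -m crank 'ROWS' [FORCE]. ROWS is JSON, a list of rows, each an object of numbers: "fingers": the opening, from -1 (shut) to 1 (fully open); "tx", "ty", "tz": the shift along the tool's x, y, z in units of 40 mm (1.0 is 40 mm); "roll": the turn about the tool's x in units of 10 degrees (1.0 is 10 degrees). In form: [{"fingers": .., "tx": .., "ty": .., "tz": .., "roll": ..}, ...]. A call has exactly 8 rows; each row is the pose to reach, as a shift and turn from the pose commanded when the call began, along the tool's axes at that moment; what a row does not reach only later rows make up. A row lasts 1/8 s, in which the tool goes at most 62.5 mm and 10.7 degrees, less where a joint would pass 70% of its speed; a pose out of reach is approached as far as the arm can. A call with a gripper value outside its range is refused whole. The fingers move at their own pace and stop on an object; FORCE is the grip in N (left out, the last holds). Time passes only in rows, so rows that repeat a pose let the fingers close, or fill a call up. It gives the time, the measured TCP pose, the force and the opening at its end, in the units of the state.
- observe(): the state, without advancing time (a new reading comes with each control period).
- read_camera(name): name is "scene" or "top" or "wrist"; returns (picture, depth): 384x512x3 uint8, red, green, blue; 384x512 float32, m along the optical axis (not along the pixel's ray), 0 where there is no reading.
- get_calibration(name): a dict with "vertical_fov" (degrees; the focal length in pixels is half the picture's height over the tangent of half this angle, whatever the lens; pixels are square), "cx", "cy" (the principal point, pixels), "dist_coeffs" ([k1, k2, p1, p2, k3] as OpenCV has them; the pictures are not rectified), "pose" (4x4, takes a point from camera to world coordinates); the wrist camera has in their place "T_tool_cam" (4x4, takes a point from camera to tool coordinates, whose origin is the TCP and whose axes are the tool frame's). Camera axes: x right, y down, z forward; pixel columns grow to the right and rows downward; lengths in m; the calibration is good to about 2 mm. A picture is of the moment at which its call begins: read the wrist's pose just before it. get_calibration takes no time and is no camera call.
- hand_in(): hands the job in, once; it reports no verdict.
The state is a dict: "time": time; "qpos": joint angles; "qvel": joint speeds; "joint_efforts": joint torques, N m; "tool_pos": TCP position; "tool_rot": TCP orientation; "contact_force": force on the tool from outside, world axes, zero at the start; "torque": the same for the moment, N m; "opening": finger opening in m.
Only numpy, scipy, OpenCV 4.12 (cv2) and the standard library are available. Lean on these libraries where they do the work, as an engineer would, in place of code of your own. Each camera call takes 0.05 s, during which the arm holds its last target. There are 200 camera calls.

### The job

The brass plug has just been degreased, so do not touch it with the gripper's own fingers: take the red-handled sprung tongs out of their blue stand, squeeze them shut on the brass plug in the wooden rack and carry it to the aluminium setting block. Push it down into the socket until the stiff seat bottoms, lean on it there with about 14 N for half a second (harder than 20 N would mark the block), then let the tongs spring open and put them back upright in their stand, hanging by their ledges. Leave the black plug in its cup.

Things in the scene. Friction and masses are not known exactly. Their poses are not given: they have to be found in the camera images.
- tongs: Sprung tongs, 112 mm tall, 55 mm wide over the finger rests, 160 g, standing jaws down. Origin central at the underside of the jaws; z up to the brass crown, y the line along which the arms are squeezed. The brass crown between the arms (18 x 30 mm) spans 102 to 112 mm above the origin, its stem (12 x 8 mm) reaches down to 47 mm. Legs and jaws, open: 20 x 40 mm (x, y).
- tongs_grip (a point): Middle of the tongs' red grip plates, 77 mm above their origin. Plates flat, 22 mm wide along x, 57 to 97 mm above the origin; outer faces at y = +-23 mm open (46 mm over both), +-15 mm (30 mm) shut on a plug. Under each is a ledge for the fingertip, top 57 mm above the origin, out to y = +-27.5 mm. Held lightly squeezed (about 40 mm over the plates) the tongs can be carried with open jaws.
- tongs_jaw (a point): Between the jaws, 9 mm above the tongs' origin, level with their shoulders. The jaws reach from here 9 mm down; they are upright vees, 20 mm wide along x, that centre a round plug, 23 mm between their edges when open. The shoulder on each jaw sits on the plug's top and pushes it down; shoulders 22 mm apart when open.
- tongs_left (a joint): How far the +y arm is squeezed in: 0 m open, 0.008 shut on a plug, 0.0115 shut empty; the other arm slides in alike. Each is sprung open with 4 N at 0, rising 0.5 N a mm to 8 N on a plug; a 20 N grip shuts the tongs firmly.
- tongs_stand: Fixed stand: dark foot 70 x 92 x 6 mm with a blue open-topped caddy, opening 24 (x) by 46 mm (y); its end walls (+-y, 6 mm thick) rise to 64 mm above the bench, its side walls to 58. Origin under its centre. The open tongs hang in it jaws down, y along its y, the undersides of their ledges (54 mm above the tongs' origin) on the end walls: tongs' origin 10 mm above the stand's.
- plug_rack: Fixed light wooden rack 50 x 130 x 18 mm, origin under its centre. Two cups, 17 mm wide and 6 mm deep (floor 12 mm above the origin), at y = +35 and -35 mm, one for each plug.
- brass_plug: Brass plug, 14 mm diameter, 26 mm tall, 30 g about, foot chamfered, upright in a cup of the rack. Origin at the centre of its foot, z up. Its top stands 20 mm above the rack. To be held by its upper 9 mm.
- black_plug: Black plug of the same shape and size, in the rack's other cup. Not to be moved.
- setting_block: Fixed aluminium block 64 x 64 x 30 mm on levelling feet, which hold its underside anywhere from 0 to 7 mm above the bench (top 30 to 37 mm above it). Origin at the centre of its underside, one round socket in the middle of its top.
- socket_mouth (a point): Centre of the socket's mouth, level with the block's top (30 mm above the block's origin), z up. Socket 15.4 mm diameter, with a 2 mm chamfer. The home plug stands 12 mm proud (foot 14 mm below this point).
- seat (a joint): The white seat inside the socket: 0 m at the top (6 mm below the mouth), 0.008 at its hard stop (14 mm below). It moves only when pushed with 4 N or more, stays where it is left, and starts anywhere from 0 to 0.003.
Things that resemble listed ones, but are neither listed nor needed, are in the scene too. Leave any green look-alike of the tongs alone.

How it is judged:
On the way, in this order (a step that is already met when the one before it is completed fails the run):
1. the tongs are lifted clear of their stand (z of tongs in the frame of tongs_stand above 0.064 m), for 0.1 s.
2. the shut tongs carry the brass plug clear of the rack (z of brass_plug in the frame of plug_rack above 0.03 m and value of joint tongs_left above 0.006 m and contact force between tongs and brass_plug above 0.1 N), for 0.2 s.
3. the plug bears on the bottomed seat with more than 8 N for 0.3 s, pushed by the tongs (value of joint seat above 0.0068 m and horizontal distance between brass_plug and socket_mouth below 0.003 m and angle between brass_plug's own z axis and vertical below 0.12 rad and z of brass_plug in the frame of socket_mouth below -0.012 m and contact force between brass_plug and setting_block above 8 N and contact force between tongs and brass_plug above 5 N), for 0.3 s.
At the end, for the whole second after the job is handed in: Brass plug upright in the socket (3 mm, 0.12 rad), foot over 12 mm below the mouth, seat in over 6.8 of 8 mm; tongs sprung open in their stand (12 mm, 0.2 rad, hanging within 6 mm of home height); black plug upright in its cup (moved under 10 mm); all released and at rest (value of joint seat above 0.0068 m and horizontal distance between brass_plug and socket_mouth below 0.003 m and angle between brass_plug's own z axis and vertical below 0.12 rad and z of brass_plug in the frame of socket_mouth below -0.012 m and horizontal distance between tongs and tongs_stand below 0.012 m and angle between tongs's own z axis and vertical below 0.2 rad and z of tongs in the frame of tongs_stand between 0.004 and 0.016 m and value of joint tongs_left below 0.001 m and contact force between tongs and brass_plug below 0.1 N and distance of black_plug from where it was at the start of the episode below 0.01 m and angle between black_plug's own z axis and vertical below 0.25 rad and linear speed of each of tongs, brass_plug below 0.02 m/s); the robot touches nothing.
It fails at once if the brass plug is touched by the gripper or arm (contact force between any of the fingers, the arm and brass_plug above 0.5 N).
It fails at once if the block or its seat is pressed with more than 22 N by plug, tongs or gripper (contact force between any of brass_plug, tongs, the fingers and setting_block above 22 N).
It also fails if it takes over 72 s, if anything falls off the work surface, if the arm or the gripper's body presses on something with over 40 N, if the wrist force passes 120 N, or if a joint passes its speed limit or range.

## Working session

There is one attempt and no reset: what is moved stays moved. The work goes in short steps, Python scripts to look and compute and a shell command to move; the robot and the scene stay as the last step left them, time stands still between calls to the robot, and variables do not carry over. Pictures are saved under pics/ and viewed, about 8 in all and at most 12, crops included, and the job is handed in when it is done.

```bash
mkdir -p pics
cat > h.py <<'E'
import numpy as np, cv2
from cell import *
def shot(n,f):
    o=observe(); im,d=read_camera(n); cv2.imwrite('pics/'+f+'.png',im[:,:,::-1]); np.savez('pics/'+f+'.npz',im=im,d=d,p=o['tool_pos'],r=o['tool_rot']); return im,d
def Rt(o):
    from scipy.spatial.transform import Rotation as R
    T=np.eye(4); T[:3,:3]=R.from_euler('xyz',o['tool_rot']).as_matrix(); T[:3,3]=o['tool_pos']; return T
def cam(n,o=None):
    c=get_calibration(n); f=192/np.tan(np.radians(c['vertical_fov'])/2)
    K=np.array([[f,0,c['cx']],[0,f,c['cy']],[0,0,1]]); D=np.array(c['dist_coeffs'])
    T=np.array(c['pose']) if n!='wrist' else Rt(o)@np.array(c['T_tool_cam'])
    return K,D,T
def plane(n,uv,z,o=None):
    K,D,T=cam(n,o); p=cv2.undistortPoints(np.array(uv,float).reshape(-1,1,2),K,D).reshape(-1,2)
    r=np.c_[p,np.ones(len(p))]@T[:3,:3].T; t=(z-T[2,3])/r[:,2]; return T[:3,3]+r*t[:,None]
def cloud(n,d,o=None):
    K,D,T=cam(n,o); v,u=np.mgrid[:384,:512]; p=cv2.undistortPoints(np.stack([u,v],-1).reshape(-1,1,2).astype(float),K,D).reshape(-1,2)
    P=np.c_[p,np.ones(len(p))]*d.reshape(-1,1); return (P@T[:3,:3].T+T[:3,3]).reshape(384,512,3)
E
python3 - <<'E'
from h import *
print(tip_reach, observe())
a,_=shot('top','top0'); b,_=shot('scene','sc0')
for n in('top','scene'):print(cam(n))
print(get_calibration('wrist'))
E
```

```text
0.025 {'time': 0.0, 'qpos': array([ 9.71016762e-01,  3.42728310e-01,  1.52504179e+00, -2.39263513e-05,
        1.27539346e+00, -1.45984293e-01]), 'qvel': array([-9.51213547e-04, -8.16739423e-05,  1.19298892e-03, -1.66958338e-03,
       -9.08898844e-04,  1.07716683e-03]), 'joint_efforts': array([ 6.20807623e-04, -4.31233978e+01, -2.44224447e+01,  7.19093322e-02,
        5.58792707e-02, -1.26956065e-04]), 'tool_pos': array([0.22991149, 0.4715583 , 0.25103339]), 'tool_rot': array([-1.70221748,  1.56922525, -2.15600577]), 'contact_force': array([-0.95973315,  0.02706424, -0.49567475]), 'torque': array([-0.0157899 ,  0.02022795, -0.00207792]), 'opening': 0.09239064741263661}
(array([[428.92869835,   0.        , 258.66681508],
       [  0.        , 428.92869835, 196.67111479],
       [  0.        ,   0.        ,   1.        ]]), array([-0.057551,  0.      ,  0.      ,  0.      ,  0.      ]), array([[ 0.01029796, -0.98946871,  0.14438015,  0.42938526],
       [-0.99993142, -0.01099534, -0.00403303,  0.01248934],
       [ 0.00557806, -0.14432871, -0.98951408,  1.10138449],
       [ 0.       
[... 350 characters left out ...]
46174, -0.41277475,  0.60321056, -0.60529968],
       [-0.01079506, -0.81949212, -0.57298877,  0.64080875],
       [ 0.        ,  0.        ,  0.        ,  1.        ]]))
{'vertical_fov': 69.68518015721527, 'cx': 255.491481890284, 'cy': 187.5531825426428, 'dist_coeffs': array([-0.04288611,  0.        ,  0.        ,  0.        ,  0.        ]), 'T_tool_cam': array([[-1.64340643e-04, -2.67515807e-01,  9.63553458e-01,
        -1.32712363e-01],
       [ 9.99999973e-01, -1.99430491e-04,  1.15188035e-04,
        -1.81013030e-04],
       [ 1.61347319e-04,  9.63553451e-01,  2.67515832e-01,
        -7.13949971e-02],
       [ 0.00000000e+00,  0.00000000e+00,  0.00000000e+00,
         1.00000000e+00]])}
```

View pics/top0.png

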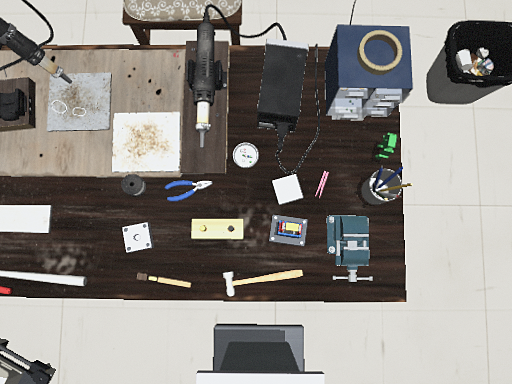

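View pics/sc0.png

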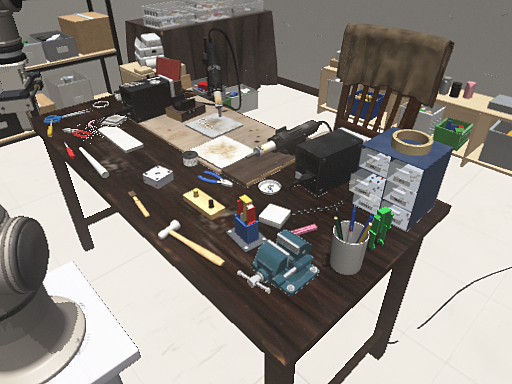

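Top view: setting block at about (136,237), rack at (217,229) with brass plug (204,229) and black plug (232,229), and tongs in their blue stand at (289,230). The green look-alike is at (387,145). Coarse positions next.

Run:
```python
from h import *
z=np.load('pics/top0.npz'); im=z['im'];d=z['d'];P=cloud('top',d)
hsv=cv2.cvtColor(im,cv2.COLOR_RGB2HSV)
def comp(m,box,name):
    k=np.zeros((384,512),np.uint8); x0,y0,x1,y1=box; k[y0:y1,x0:x1]=m[y0:y1,x0:x1]
    n,l,s,c=cv2.connectedComponentsWithStats(k)
    i=1+np.argmax(s[1:,4]); pts=P[l==i]; r=cv2.minAreaRect(np.argwhere(l==i)[:,::-1].astype(np.float32))
    print(name,r,'med',np.median(pts,0).round(4),'z pct',np.percentile(pts[:,2],[5,50,95]).round(4)); return r
H,S,V=[hsv[...,i].astype(int) for i in range(3)]
hts={}
r=comp((S<40)&(V>150),(110,210,165,260),'block'); print(plane('top',[r[0]],.033), [plane('top',cv2.boxPoints(r),.033).round(4)])
r=comp((H>15)&(H<35)&(S>60)&(V>120),(180,205,255,250),'rack'); print(plane('top',[r[0]],.018),plane('top',cv2.boxPoints(r),.018).round(4))
r=comp((H>100)&(H<130)&(S>120),(262,205,315,250),'blue')
r=comp((V>50)&(P[...,2]<.03),(262,210,315,248),'foot');print(plane('top',[r[0]],.006),plane('top',cv2.boxPoints(r),.006).round(4))
m=P[200:255,260:320,2]>.08; print('tongs top',P[200:255,260:320][m].mean(0), m.sum())
print('bench z',np.median(P[250:262,180:260,2]))
print(P[225:235,130:145,2].round(3)[::3,::3])
big=cv2.resize(im[205:255,105:320],None,fx=3.7,fy=3.7,interpolation=cv2.INTER_CUBIC); cv2.imwrite('pics/c.png',big[:,:,::-1])
```

```text
block ((136.38461303710938, 236.92308044433594), (25.887327194213867, 26.671789169311523), 78.69007110595703) med [0.4807 0.3128 0.0301] z pct [0.0246 0.0301 0.0335]
[[0.48051687 0.31182314 0.033     ]] [array([[0.5051, 0.3525, 0.033 ],
       [0.5191, 0.2871, 0.033 ],
       [0.4561, 0.2716, 0.033 ],
       [0.4422, 0.3364, 0.033 ]])]
rack ((202.5, 228.0), (6.0, 7.0), 90.0) med [0.5048 0.147  0.0359] z pct [0.0112 0.0359 0.0399]
[[0.50588179 0.14917954 0.018     ]] [[0.5134 0.1583 0.018 ]
 [0.5136 0.1405 0.018 ]
 [0.4984 0.1401 0.018 ]
 [0.4982 0.1578 0.018 ]]
blue ((286.2600402832031, 232.82000732421875), (25.799997329711914, 12.999998092651367), 36.869895935058594) med [ 0.4908 -0.0567  0.0572] z pct [0.0266 0.0572 0.0646]
foot ((288.0, 228.5), (37.0, 52.0), 90.0) med [ 0.4992 -0.053   0.0024] z pct [-0.003   0.0024  0.0083]
[[ 0.50784599 -0.06778379  0.006     ]] [[ 0.5547 -0.0009  0.006 ]
 [ 0.5561 -0.1347  0.006 ]
 [ 0.4614 -0.134   0.006 ]
 [ 0.4602 -0.0018  0.006 ]]
tongs top [ 0.49977108 -0.06169232  0.18106586] 180
bench z -0.0005332994369102728
[[-0.003  0.03   0.032  0.031  0.031]
 [ 0.034  0.031  0.03   0.026  0.031]
 [ 0.028  0.033  0.03   0.032  0.027]
 [ 0.029  0.03   0.023  0.03   0.033]]
```

View pics/c.png

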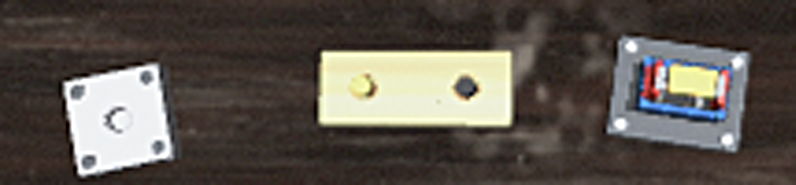

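```bash
cat >> h.py <<'E'
def delta(target,o=None,yaw=None):
    "units of move rows to bring TCP to target; yaw: wanted heading of tool y (mod 180), rad"
    o=o or observe(); T=Rt(o); d=T[:3,:3].T@(np.array(target)-T[:3,3])/.04
    s='tx,ty,tz=%s'%d.round(3)
    yt=T[:3,1]; h=np.arctan2(yt[1],yt[0]); s+=' yheading %.2fdeg'%np.degrees(h)
    if yaw is not None:
        e=(yaw-h+np.pi/2)%np.pi-np.pi/2; s+=' roll %.3f'%(np.degrees(-e)/10)
    print(s,'xaxis',T[:3,0].round(4))
E
python3 - <<'E'
from h import *
delta([.47,-.06,.26],yaw=np.radians(90-7.5))
E
```

```text
tx,ty,tz=[-0.212 -9.314 11.22 ] yheading 64.00deg roll -1.850 xaxis [-8.0e-04 -1.1e-03 -1.0e+00]
```

```bash
python3 -m crank '[{"fingers":1,"tx":-0.2,"ty":-0.6,"tz":0.7,"roll":0},{"fingers":1,"tx":-0.2,"ty":-1.4,"tz":1.7,"roll":0},{"fingers":1,"tx":-0.2,"ty":-2.2,"tz":2.7,"roll":0},{"fingers":1,"tx":-0.2,"ty":-3.0,"tz":3.7,"roll":0},{"fingers":1,"tx":-0.2,"ty":-3.8,"tz":4.7,"roll":0},{"fingers":1,"tx":-0.2,"ty":-4.5,"tz":5.5,"roll":0},{"fingers":1,"tx":-0.2,"ty":-5,"tz":6.0,"roll":0},{"fingers":1,"tx":-0.2,"ty":-5,"tz":6.0,"roll":0}]'
python3 -m crank '[{"fingers":1,"tx":0,"ty":-0.5,"tz":0.6,"roll":-0.3},{"fingers":1,"tx":0,"ty":-1.3,"tz":1.6,"roll":-0.7},{"fingers":1,"tx":0,"ty":-2.1,"tz":2.6,"roll":-1.2},{"fingers":1,"tx":0,"ty":-2.9,"tz":3.6,"roll":-1.6},{"fingers":1,"tx":0,"ty":-3.7,"tz":4.5,"roll":-1.85},{"fingers":1,"tx":0,"ty":-4.3,"tz":5.2,"roll":-1.85},{"fingers":1,"tx":0,"ty":-4.3,"tz":5.2,"roll":-1.85},{"fingers":1,"tx":0,"ty":-4.3,"tz":5.2,"roll":-1.85}]'
python3 - <<'E'
from h import *
shot('wrist','w1')
E
```

```text
time: 1.1
tool_pos: [0.3584, 0.1857, 0.2595]
tool_rot: [-2.406, 1.57, -2.863]
contact_force: [-0.6, 0.2, -0.7]
opening: 0.0919
time: 2.1
tool_pos: [0.4694, -0.0576, 0.2594]
tool_rot: [2.485, 1.569, 2.355]
contact_force: [-0.4, -0.5, 0.1]
opening: 0.0917
```

View pics/w1.png

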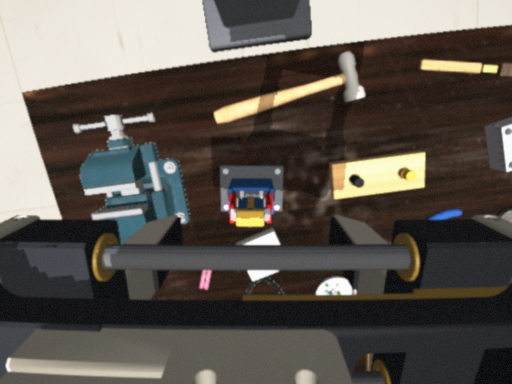

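Wrist view: tongs' crown at (252,212), stand foot around (251,187), black plug (357,181), brass plug (409,174); the block is partly cut off on the right. Measuring these by colour.

```bash
cat > m.py <<'E'
from h import *
def rects(f,specs):
    z=np.load('pics/'+f+'.npz'); o={'tool_pos':z['p'],'tool_rot':z['r']}; im=z['im']; P=cloud('wrist',z['d'],o)
    hsv=cv2.cvtColor(im,cv2.COLOR_RGB2HSV).astype(int); H,S,V=hsv[...,0],hsv[...,1],hsv[...,2]
    for name,cond,box,h in specs:
        x0,y0,x1,y1=box; k=np.zeros((384,512),np.uint8); m=eval(cond); k[y0:y1,x0:x1]=m[y0:y1,x0:x1]
        n,l,s,c=cv2.connectedComponentsWithStats(k)
        for i in (np.argsort(-s[1:,4])+1)[:2]:
            if s[i,4]<15: continue
            q=np.argwhere(l==i)[:,::-1].astype(np.float32); r=cv2.minAreaRect(q); b=plane('wrist',cv2.boxPoints(r),h,o)
            e=np.array([b[1]-b[0],b[2]-b[1]]); L=np.linalg.norm(e,axis=1); j=L.argmax(); a=np.degrees(np.arctan2(e[j][1],e[j][0]))%180
            print(name,'n',s[i,4],'px',np.array(r[0]).round(1),'ctr',b.mean(0).round(4),'mean',plane('wrist',[q.mean(0)],h,o)[0].round(4),'size',L.round(4),'long hdg %.1f'%a,'medP',np.median(P[l==i],0).round(4))
E
python3 - <<'E'
from m import *
rects('w1',[('crown','(H>18)&(H<32)&(S>150)&(V>120)',(225,200,285,232),.122),
('red','((H<6)|(H>174))&(S>150)&(V>80)',(215,185,290,232),.107),
('foot','(S<60)&(V>60)&(V<150)',(210,155,295,215),.006),
('blue','(H>105)&(H<125)&(S>150)',(210,170,295,232),.064),
('rack','(H>14)&(H<35)&(S>50)&(V>110)',(325,145,435,205),.018),
('brass','(H>20)&(H<32)&(S>150)&(V>90)',(395,160,425,190),.038),
('black','(V<60)',(345,170,370,192),.038)])
im=cv2.imread('pics/w1.png'); a=cv2.resize(im[155:235,205:300],(570,480),interpolation=cv2.INTER_CUBIC); cv2.imwrite('pics/c2.png',a)
E
```

```text
crown n 211 px [250. 214.] ctr [ 0.5004 -0.0676  0.122 ] mean [ 0.5002 -0.068   0.122 ] size [0.0089 0.027 ] long hdg 82.5 medP [ 0.5003 -0.0683  0.1217]
crown n 17 px [240.1 225.4] ctr [ 0.5118 -0.0797  0.122 ] mean [ 0.5113 -0.0807  0.122 ] size [0.0038 0.012 ] long hdg 59.1 medP [ 0.5636 -0.0895 -0.    ]
red n 87 px [269.  201.5] ctr [ 0.4944 -0.0462  0.107 ] mean [ 0.4936 -0.0459  0.107 ] size [0.0065 0.0172] long hdg 173.5 medP [ 0.4984 -0.0457  0.0807]
red n 75 px [232.5 200.5] ctr [ 0.4881 -0.0854  0.107 ] mean [ 0.4874 -0.0859  0.107 ] size [0.0076 0.0149] long hdg 171.4 medP [ 0.4925 -0.088   0.0851]
foot n 1260 px [251.5 189. ] ctr [ 0.5067 -0.0685  0.006 ] mean [ 0.4931 -0.0663  0.006 ] size [0.0897 0.0696] long hdg 82.5 medP [ 0.4867 -0.0631  0.0058]
foot n 139 px [248. 199.] ctr [ 0.5205 -0.0755  0.006 ] mean [ 0.515  -0.0763  0.006 ] size [0.0247 0.035 ] long hdg 82.5 medP [ 0.5119 -0.0761  0.0067]
blue n 464 px [251.  185.5] ctr [ 0.4854 -0.0654  0.064 ] mean [ 0.4849 -0.0654  0.064 ] size [0.0539 0.0166] long hdg 82.5 medP [ 0.4896 -0.0662  0.0486]
blue n 48 px [258.  202.5] ctr [ 0.5083 -0.0597  0.064 ] mean [ 0.5086 -0.0597  0.064 ] size [0.0075 0.0092] long hdg 172.8 medP [ 0.5188 -0.0606  0.0351]
rack n 2679 px [379.  175.2] ctr [0.5064 0.1126 0.018 ] mean [0.5084 0.1107 0.018 ] size [0.1348 0.0543] long hdg 90.5 medP [0.51   0.1117 0.0176]
rack n 19 px [328.5 194. ] ctr [0.5242 0.0397 0.018 ] mean [0.5242 0.0396 0.018 ] size [0.0124 0.0042] long hdg 158.4 medP [ 5.301e-01  4.440e-02 -2.000e-04]
brass n 17 px [406.7 174.1] ctr [0.5036 0.141  0.038 ] mean [0.5038 0.1407 0.038 ] size [0.0098 0.0032] long hdg 152.9 medP [0.504  0.1412 0.0371]
black n 47 px [354. 179.] ctr [0.5011 0.0701 0.038 ] mean [0.5011 0.0697 0.038 ] size [0.0091 0.01  ] long hdg 39.8 medP [0.5027 0.0713 0.0321]
```

View pics/c2.png

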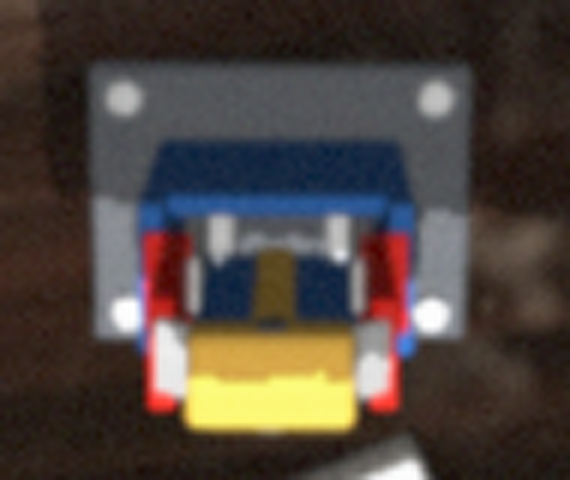

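Run:
```python
from m import *
z=np.load('pics/w1.npz'); o={'tool_pos':z['p'],'tool_rot':z['r']}
k=np.array([[c,r] for c in (187,355) for r in (324,432)])/6+[205-.4,155-.4]
b=plane('wrist',k,.122,o); print(b.round(4),b.mean(0))
k=np.array([[95,65],[470,65],[95,338],[465,338]])/6+[205-.4,155-.4]; b=plane('wrist',k,.006,o);print(b.round(4),b.mean(0))
P=cloud('wrist',z['d'],o); print(P[210:228:3,240:262:6].round(4))
k=np.array([[123,98],[435,98],[127,314],[432,314]])/6+[205-.4,155-.4]; b=plane('wrist',k,.008,o);print(b.round(4),b.mean(0))
```

```text
[[ 0.4926 -0.0815  0.122 ]
 [ 0.5125 -0.0845  0.122 ]
 [ 0.4963 -0.0526  0.122 ]
 [ 0.5164 -0.0551  0.122 ]] [ 0.50445747 -0.06843742  0.122     ]
[[ 0.4657 -0.1075  0.006 ]
 [ 0.4773 -0.0194  0.006 ]
 [ 0.5335 -0.1188  0.006 ]
 [ 0.5455 -0.0277  0.006 ]] [ 0.50549993 -0.06835183  0.006     ]
[[[ 0.4952 -0.0775  0.1204]
  [ 0.4962 -0.0713  0.1198]
  [ 0.497  -0.0651  0.1201]
  [ 0.4981 -0.0589  0.1192]]

 [[ 0.4979 -0.0778  0.1222]
  [ 0.4985 -0.0716  0.1227]
  [ 0.3987 -0.0487  0.3922]
  [ 0.5007 -0.0592  0.1212]]

 [[ 0.5014 -0.0784  0.1216]
  [ 0.502  -0.0721  0.1221]
  [ 0.5024 -0.0658  0.1231]
  [ 0.5035 -0.0596  0.1225]]

 [[ 0.5052 -0.079   0.1203]
  [ 0.5057 -0.0726  0.1211]
  [ 0.5069 -0.0664  0.1204]
  [ 0.5069 -0.06    0.1224]]

 [[ 0.5085 -0.0795  0.1206]
  [ 0.5091 -0.0731  0.1211]
  [ 0.5093 -0.0667  0.1227]
  [ 0.5107 -0.0605  0.1212]]

 [[ 0.5111 -0.0797  0.1224]
  [ 0.5122 -0.0735  0.1218]
  [ 0.5132 -0.0673  0.1214]
  [ 0.5138 -0.0609  0.122 ]]]
[[ 0.474  -0.1019  0.008 ]
 [ 0.4837 -0.0286  0.008 ]
 [ 0.5277 -0.1096  0.008 ]
 [ 0.5374 -0.0352  0.008 ]] [ 0.50571342 -0.06883041  0.008     ]
```

```bash
python3 - <<'E'
from h import *
delta([.51,.23,.24],yaw=np.radians(82.5))
E
python3 -m crank '[{"fingers":1,"tx":0.1,"ty":0.7,"tz":0,"roll":0},{"fingers":1,"tx":0.3,"ty":2,"tz":0,"roll":0},{"fingers":1,"tx":0.4,"ty":3.4,"tz":0,"roll":0},{"fingers":1,"tx":0.4,"ty":4.8,"tz":0,"roll":0},{"fingers":1,"tx":0.4,"ty":6.1,"tz":0,"roll":0},{"fingers":1,"tx":0.4,"ty":7.1,"tz":0,"roll":0},{"fingers":1,"tx":0.4,"ty":7.1,"tz":0,"roll":0},{"fingers":1,"tx":0.4,"ty":7.1,"tz":0,"roll":0}]'
python3 - <<'E'
from h import *
shot('wrist','w2')
im=cv2.imread('pics/w2.png'); cv2.imwrite('pics/w2b.png',cv2.resize(im[90:290,80:460],(760,400),interpolation=cv2.INTER_CUBIC))
E
```

```text
tx,ty,tz=[0.493 7.256 0.078] yheading 82.57deg roll 0.007 xaxis [-7.e-04  8.e-04 -1.e+00]
time: 3.15
tool_pos: [0.5059, 0.2231, 0.2437]
tool_rot: [-2.21, 1.57, -2.339]
contact_force: [1.0, -0.6, 0.5]
opening: 0.0921
```

View pics/w2b.png

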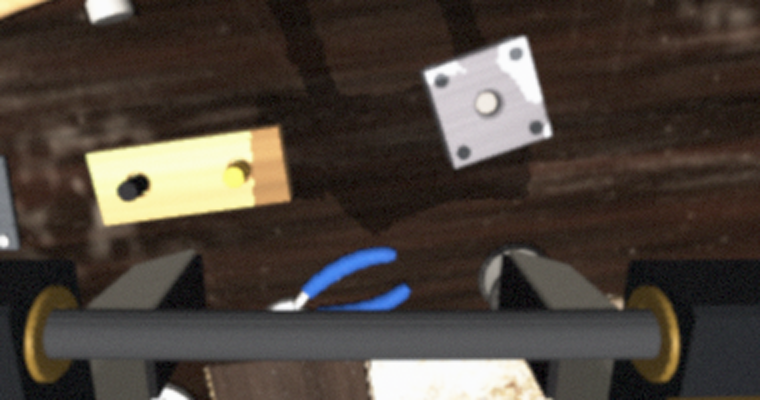

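The block is whole at about (323,141), with its white seat in the socket. Brass plug is at (197,177) and black at (147,183).

Run:
```python
from m import *
rects('w2',[('brassB','(H>22)&(H<32)&(S>190)&(V>190)',(185,165,215,190),.038),
('brass','(H>20)&(H<34)&(S>150)&(V>60)',(185,165,215,190),.038),
('black','(V<50)',(136,172,158,196),.038),
('rack','(H>10)&(H<35)&(S>50)&(V>110)',(115,140,235,210),.018),
('block','(V>100)',(285,100,365,180),.033),])
z=np.load('pics/w2.npz'); o={'tool_pos':z['p'],'tool_rot':z['r']};im=z['im'];P=cloud('wrist',z['d'],o)
# block top height: median depth-derived z inside block
h=P[120:165,305:345,2]; print('block z',np.percentile(h,[10,25,50,75,90]), 'bench', np.median(P[200:215,230:270,2]),'seat z',np.median(P[139:144,321:327,2]))
# screws and seat
g=cv2.cvtColor(im,cv2.COLOR_RGB2GRAY)
a=cv2.resize(im[160:195,180:215],(400,400),interpolation=cv2.INTER_NEAREST);b=cv2.resize(im[120:160,303:343],(400,400),interpolation=cv2.INTER_NEAREST)
cv2.imwrite('pics/c3.png',np.hstack([a,b])[:,:,::-1])
```

```text
brass n 21 px [200.5 174. ] ctr [0.5017 0.1534 0.038 ] mean [0.5023 0.153  0.038 ] size [0.0065 0.0097] long hdg 35.5 medP [0.503  0.1526 0.0345]
black n 49 px [149.1 181.6] ctr [0.5029 0.0863 0.038 ] mean [0.5028 0.0862 0.038 ] size [0.0105 0.009 ] long hdg 114.8 medP [0.5041 0.0834 0.0302]
rack n 2944 px [173.6 178. ] ctr [0.5067 0.1108 0.018 ] mean [0.5088 0.116  0.018 ] size [0.1323 0.0529] long hdg 90.5 medP [0.5108 0.118  0.0178]
block n 2792 px [324.4 140.2] ctr [0.4809 0.3121 0.033 ] mean [0.4802 0.3116 0.033 ] size [0.0661 0.0668] long hdg 15.4 medP [0.4805 0.3127 0.0304]
block z [0.02888991 0.02980852 0.03044394 0.03100571 0.03149271] bench -8.550654709299499e-05 seat z 0.022452802747830347
```

View pics/c3.png

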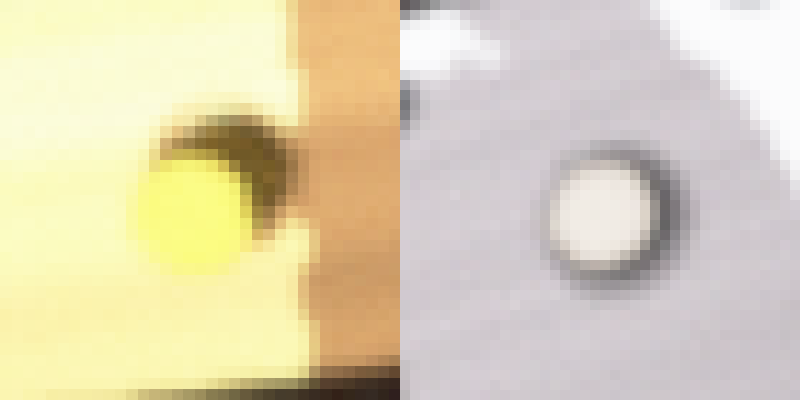

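Run:
```python
from m import *
z=np.load('pics/w2.npz'); o={'tool_pos':z['p'],'tool_rot':z['r']}
print('brass top',plane('wrist',[[196.3,178.3]],.038,o),'mouth',plane('wrist',[[324.15,141.25],[317,141.25],[331.3,141.25]],.0304,o),'block ctr',plane('wrist',[[324.4,140.2]],.0304,o))
z=np.load('pics/top0.npz')
k=np.array([[362,87],[466,88],[119,121]])/3.7+[104.6,204.6]; print('top view brass,black,mouth',plane('top',k[:1],.038),plane('top',k[1:2],.038),plane('top',k[2:],.03))
k=np.array([[320,51],[512,51],[320,125],[512,124]])/3.7+[104.6,204.6]; b=plane('top',k,.018);print('rack',b.round(4),b.mean(0))
k=np.array([[630,47],[740,62],[620,124],[728,139]])/3.7+[104.6,204.6]; b=plane('top',k,.008);print('stand',b.round(4),b.mean(0))
delta([.505,-.0685,.20],yaw=np.radians(82.5))
```

```text
brass top [[0.50643138 0.14708674 0.038     ]] mouth [[0.481762   0.31221162 0.0304    ]
 [0.48063598 0.30331761 0.0304    ]
 [0.48288642 0.32112023 0.0304    ]] block ctr [[0.4804999  0.31260917 0.0304    ]]
top view brass,black,mouth [[0.50418616 0.1468026  0.038     ]] [[0.50432009 0.07705047 0.038     ]] [[0.47972729 0.31166708 0.03      ]]
rack [[0.5299 0.1788 0.018 ]
 [0.5314 0.0473 0.018 ]
 [0.4794 0.1772 0.018 ]
 [0.4816 0.0465 0.018 ]] [0.50557029 0.11245945 0.018     ]
stand [[ 0.536  -0.034   0.008 ]
 [ 0.5264 -0.1101  0.008 ]
 [ 0.4828 -0.0274  0.008 ]
 [ 0.4733 -0.1017  0.008 ]] [ 0.50463896 -0.06828879  0.008     ]
tx,ty,tz=[ 1.098 -7.215  0.918] yheading 82.52deg roll 0.002 xaxis [-3.e-04 -3.e-04 -1.e+00]
```

```bash
python3 -m crank '[{"fingers":1,"tx":0.1,"ty":-0.7,"tz":0.1,"roll":0},{"fingers":1,"tx":0.3,"ty":-2,"tz":0.3,"roll":0},{"fingers":1,"tx":0.6,"ty":-3.4,"tz":0.5,"roll":0},{"fingers":1,"tx":0.8,"ty":-4.8,"tz":0.7,"roll":0},{"fingers":1,"tx":1.1,"ty":-6.1,"tz":0.9,"roll":0},{"fingers":1,"tx":1.1,"ty":-7.215,"tz":0.918,"roll":0},{"fingers":1,"tx":1.1,"ty":-7.215,"tz":0.918,"roll":0},{"fingers":1,"tx":1.1,"ty":-7.215,"tz":0.918,"roll":0}]'
python3 - <<'E'
from h import *
z=np.load('pics/top0.npz');P=cloud('top',z['d']); q=P[205:290,320:380].reshape(-1,3); q=q[(q[:,2]<.3)]
print('vise z99',np.percentile(q[:,2],[90,99]),'near part',np.percentile(q[(q[:,1]>-.175)][:,2],[50,99]))
delta([.505,-.0685,.0945],yaw=np.radians(82.5))
E
```

```text
time: 4.2
tool_pos: [0.5051, -0.0685, 0.2]
tool_rot: [1.059, 1.57, 0.926]
contact_force: [-0.2, -0.5, 0.0]
opening: 0.0918
vise z99 [0.09702465 0.10154453] near part [-0.00020248  0.01377619]
tx,ty,tz=[ 2.637e+00 -2.000e-03 -4.000e-03] yheading 82.40deg roll -0.010 xaxis [ 3.e-04  4.e-04 -1.e+00]
```

```bash
python3 -m crank '[{"fingers":1,"tx":0.3,"ty":0,"tz":0,"roll":0},{"fingers":1,"tx":0.9,"ty":0,"tz":0,"roll":0},{"fingers":1,"tx":1.5,"ty":0,"tz":0,"roll":0},{"fingers":0.6,"tx":2.0,"ty":0,"tz":0,"roll":0},{"fingers":0.6,"tx":2.4,"ty":0,"tz":0,"roll":0},{"fingers":0.5,"tx":2.63,"ty":0,"tz":0,"roll":0},{"fingers":0.4,"tx":2.65,"ty":0,"tz":0,"roll":0},{"fingers":0.4,"tx":2.65,"ty":0,"tz":0,"roll":0}]' 20
python3 -m crank '[{"fingers":0.2,"tx":0,"ty":0,"tz":0,"roll":0},{"fingers":0.1,"tx":0,"ty":0,"tz":0,"roll":0},{"fingers":0.05,"tx":0,"ty":0,"tz":0,"roll":0},{"fingers":0,"tx":0,"ty":0,"tz":0,"roll":0},{"fingers":-0.05,"tx":0,"ty":0,"tz":0,"roll":0},{"fingers":-0.13,"tx":0,"ty":0,"tz":0,"roll":0},{"fingers":-0.13,"tx":0,"ty":0,"tz":0,"roll":0},{"fingers":-0.13,"tx":0,"ty":0,"tz":0,"roll":0}]'
```

```text
time: 5.2
tool_pos: [0.5058, -0.068, 0.0941]
tool_rot: [-0.034, 1.57, -0.164]
contact_force: [0.5, 0.1, 0.1]
opening: 0.0641
time: 6.2
tool_pos: [0.5056, -0.0682, 0.0938]
tool_rot: [0.335, 1.571, 0.204]
contact_force: [0.2, -0.8, 0.9]
opening: 0.0398
```

```bash
python3 -m crank '[{"fingers":-0.13,"tx":-0.1,"ty":0,"tz":0,"roll":0},{"fingers":-0.13,"tx":-0.4,"ty":0,"tz":0,"roll":0},{"fingers":-0.13,"tx":-0.8,"ty":0,"tz":0,"roll":0},{"fingers":-0.13,"tx":-1.2,"ty":0,"tz":0,"roll":0},{"fingers":-0.13,"tx":-1.6,"ty":0,"tz":0,"roll":0},{"fingers":-0.13,"tx":-1.9,"ty":0,"tz":0,"roll":0},{"fingers":-0.13,"tx":-2,"ty":0,"tz":0,"roll":0},{"fingers":-0.13,"tx":-2,"ty":0,"tz":0,"roll":0}]'
python3 - <<'E'
from h import *
shot('wrist','w3'); shot('scene','s3')
im=cv2.imread('pics/w3.png'); s=cv2.imread('pics/s3.png')
cv2.imwrite('pics/w3b.png',np.hstack([cv2.resize(im[120:300,160:360],(400,360),interpolation=2),cv2.resize(s[130:270,180:335],(400,360),interpolation=2)]))
delta([.5055,.147,.174],yaw=np.radians(82.5))
E
```

```text
time: 7.2
tool_pos: [0.5055, -0.0682, 0.1738]
tool_rot: [0.584, 1.571, 0.453]
contact_force: [0.8, -0.1, -1.4]
opening: 0.04
tx,ty,tz=[-0.018  5.333 -0.695] yheading 82.50deg roll -0.000 xaxis [-1.e-03  4.e-04 -1.e+00]
```

View pics/w3b.png

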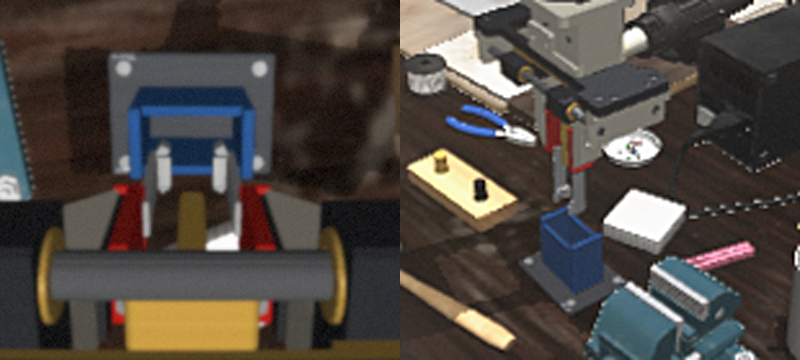

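```bash
python3 -m crank '[{"fingers":-0.13,"tx":0,"ty":0.5,"tz":-0.1,"roll":0},{"fingers":-0.13,"tx":0,"ty":1.4,"tz":-0.2,"roll":0},{"fingers":-0.13,"tx":0,"ty":2.4,"tz":-0.3,"roll":0},{"fingers":-0.13,"tx":0,"ty":3.4,"tz":-0.45,"roll":0},{"fingers":-0.13,"tx":0,"ty":4.4,"tz":-0.6,"roll":0},{"fingers":-0.13,"tx":0,"ty":5.1,"tz":-0.695,"roll":0},{"fingers":-0.13,"tx":0,"ty":5.333,"tz":-0.695,"roll":0},{"fingers":-0.13,"tx":0,"ty":5.333,"tz":-0.695,"roll":0}]'
python3 - <<'E'
from h import *
shot('wrist','w4')
shot('scene','s4')
im=cv2.imread('pics/w4.png');s=cv2.imread('pics/s4.png')
cv2.imwrite('pics/w4b.png',np.hstack([cv2.resize(im[150:250,205:305],(400,400),interpolation=2),cv2.resize(s[140:230,160:250],(400,400),interpolation=2)]))
delta([.5055,.147,.1138],yaw=np.radians(82.5))
E
```

```text
time: 8.3
tool_pos: [0.5057, 0.1469, 0.1733]
tool_rot: [-2.587, 1.57, -2.717]
contact_force: [0.0, -0.1, -2.0]
opening: 0.0399
tx,ty,tz=[ 1.492  0.023 -0.01 ] yheading 82.46deg roll -0.004 xaxis [-5.e-04 -4.e-04 -1.e+00]
```

View pics/w4b.png

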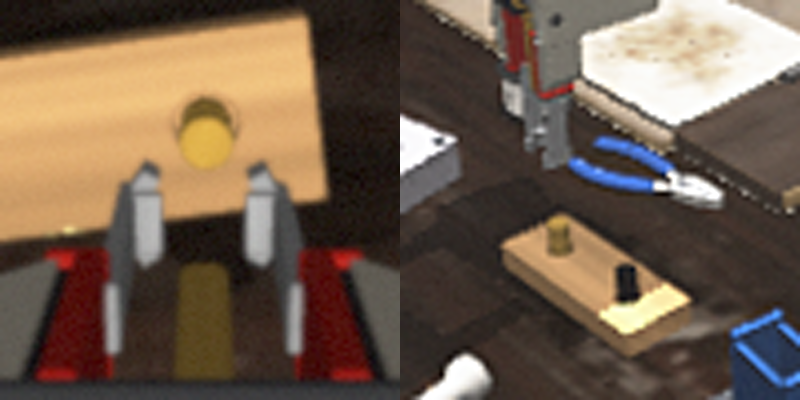

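Run:
```python
from m import *
z=np.load('pics/w4.npz'); o={'tool_pos':z['p'],'tool_rot':z['r']}
print(plane('wrist',[[256.4,184.8]],.038,o))
# jaw tip front lower corners (crop ~ (147,165),(260,165)): expected position of tongs x=-10mm, underside z
T=Rt(o); K,D,C=cam('wrist',o); ang=np.radians(82.5-90); ex=np.array([np.cos(ang),np.sin(ang),0]); ey=np.array([-np.sin(ang),np.cos(ang),0])
c=np.array([*z['p'][:2],z['p'][2]-.0838])
for x in(-.01,0,.01):
  for y in(-.0115+.003,.0115-.003,-.017,.017):
    p=c+ex*x+ey*y; q=cv2.projectPoints(np.linalg.inv(C)[:3,:3]@p+np.linalg.inv(C)[:3,3],np.zeros(3),np.zeros(3),K,D)[0].ravel(); print(x,y,q.round(1),'crop',((q-[205,150]+.4)*4).round(0))
```

```text
[[0.50575454 0.14744369 0.038     ]]
-0.01 -0.0085 [245.5 189.2] crop [164. 158.]
-0.01 0.0085 [266.3 189.2] crop [247. 159.]
-0.01 -0.017 [235.1 189.2] crop [122. 158.]
-0.01 0.017 [276.7 189.2] crop [289. 159.]
0 -0.0085 [245.6 200.9] crop [164. 205.]
0 0.0085 [266.2 200.9] crop [246. 205.]
0 -0.017 [235.3 200.8] crop [123. 205.]
0 0.017 [276.5 200.9] crop [288. 205.]
0.01 -0.0085 [245.7 212.2] crop [164. 251.]
0.01 0.0085 [266.1 212.3] crop [246. 251.]
0.01 -0.017 [235.6 212.2] crop [124. 250.]
0.01 0.017 [276.2 212.3] crop [287. 251.]
```

```bash
python3 -m crank '[{"fingers":-0.065,"tx":0,"ty":0.025,"tz":0,"roll":0},{"fingers":-0.065,"tx":0.2,"ty":0.025,"tz":0,"roll":0},{"fingers":-0.065,"tx":0.5,"ty":0.025,"tz":0,"roll":0},{"fingers":-0.065,"tx":0.8,"ty":0.025,"tz":0,"roll":0},{"fingers":-0.065,"tx":1.1,"ty":0.025,"tz":0,"roll":0},{"fingers":-0.065,"tx":1.35,"ty":0.025,"tz":0,"roll":0},{"fingers":-0.065,"tx":1.48,"ty":0.025,"tz":0,"roll":0},{"fingers":-0.065,"tx":1.48,"ty":0.025,"tz":0,"roll":0}]'
python3 - <<'E'
from h import *
shot('wrist','w5');shot('scene','s5')
im=cv2.imread('pics/w5.png');s=cv2.imread('pics/s5.png')
cv2.imwrite('pics/w5b.png',np.hstack([cv2.resize(im[150:250,205:305],(400,400),interpolation=2),cv2.resize(s[140:230,160:250],(400,400),interpolation=2)]))
E
```

```text
time: 9.4
tool_pos: [0.5058, 0.1479, 0.1142]
tool_rot: [-2.988, 1.57, -3.119]
contact_force: [-0.1, 0.7, -1.3]
opening: 0.0433
```

View pics/w5b.png

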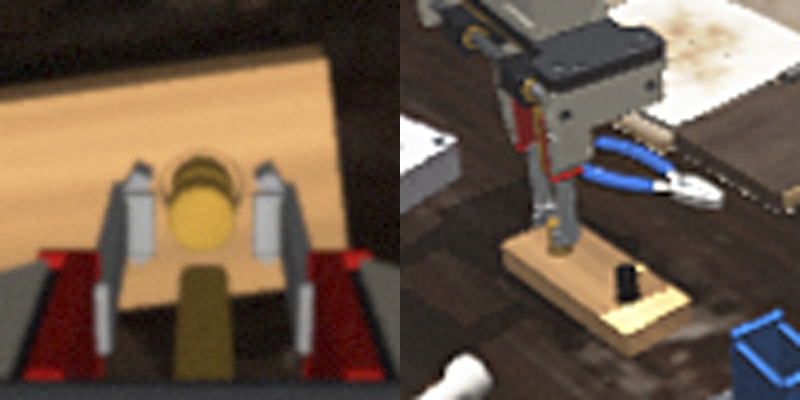

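The plug sits centred between the open jaws. Shutting, then lifting.

```bash
python3 -m crank '[{"fingers":-0.15,"tx":0,"ty":0,"tz":0,"roll":0},{"fingers":-0.2,"tx":0,"ty":0,"tz":0,"roll":0},{"fingers":-0.25,"tx":0,"ty":0,"tz":0,"roll":0},{"fingers":-0.3,"tx":0,"ty":0,"tz":0,"roll":0},{"fingers":-0.4,"tx":0,"ty":0,"tz":0,"roll":0},{"fingers":-1,"tx":0,"ty":0,"tz":0,"roll":0},{"fingers":-1,"tx":0,"ty":0,"tz":0,"roll":0},{"fingers":-1,"tx":0,"ty":0,"tz":0,"roll":0}]' 22
python3 -m crank '[{"fingers":-1,"tx":-0.05,"ty":0,"tz":0,"roll":0},{"fingers":-1,"tx":-0.2,"ty":0,"tz":0,"roll":0},{"fingers":-1,"tx":-0.4,"ty":0,"tz":0,"roll":0},{"fingers":-1,"tx":-0.7,"ty":0,"tz":0,"roll":0},{"fingers":-1,"tx":-1.0,"ty":0,"tz":0,"roll":0},{"fingers":-1,"tx":-1.2,"ty":0,"tz":0,"roll":0},{"fingers":-1,"tx":-1.2,"ty":0,"tz":0,"roll":0},{"fingers":-1,"tx":-1.2,"ty":0,"tz":0,"roll":0}]'
python3 - <<'E'
from h import *
shot('wrist','w6'); o=observe(); print(o['opening'],o['contact_force'],o['tool_pos'])
d=np.array([.481,.3120])-np.array([.5057,.1474]); print(d)
delta([.481,.312,.162],yaw=np.radians(82.5))
E
```

```text
time: 10.5
tool_pos: [0.5059, 0.1479, 0.1145]
tool_rot: [2.203, 1.571, 2.072]
contact_force: [0.4, 0.4, -1.3]
opening: 0.0294
time: 11.5
tool_pos: [0.5057, 0.1479, 0.1623]
tool_rot: [-2.958, 1.57, -3.088]
contact_force: [-0.8, -0.4, -2.5]
opening: 0.0294
0.02932202879984177 [ 0.80187601  0.27630055 -0.67229764] [0.50566459 0.14785289 0.16211406]
[-0.0247  0.1646]
tx,ty,tz=[ 3.000e-03  3.988e+00 -1.147e+00] yheading 82.50deg roll -0.000 xaxis [-8.e-04 -0.e+00 -1.e+00]
```

```bash
python3 -m crank '[{"fingers":-1,"tx":0,"ty":0.3,"tz":-0.1,"roll":0},{"fingers":-1,"tx":0,"ty":1.0,"tz":-0.3,"roll":0},{"fingers":-1,"tx":0,"ty":1.8,"tz":-0.5,"roll":0},{"fingers":-1,"tx":0,"ty":2.6,"tz":-0.75,"roll":0},{"fingers":-1,"tx":0,"ty":3.3,"tz":-0.95,"roll":0},{"fingers":-1,"tx":0,"ty":3.8,"tz":-1.1,"roll":0},{"fingers":-1,"tx":0,"ty":3.99,"tz":-1.147,"roll":0},{"fingers":-1,"tx":0,"ty":3.99,"tz":-1.147,"roll":0}]'
python3 - <<'E'
from m import *
shot('wrist','w7'); shot('scene','s7'); shot('top','t7')
im=cv2.imread('pics/w7.png');s=cv2.imread('pics/s7.png')
cv2.imwrite('pics/w7b.png',np.hstack([cv2.resize(im[130:230,205:305],(400,400),interpolation=2),cv2.resize(s[125:205,115:195],(400,400),interpolation=2)]))
E
```

```text
time: 12.55
tool_pos: [0.4812, 0.3122, 0.1623]
tool_rot: [-2.015, 1.57, -2.145]
contact_force: [-0.1, -0.1, -1.6]
opening: 0.0294
```

View pics/w7b.png

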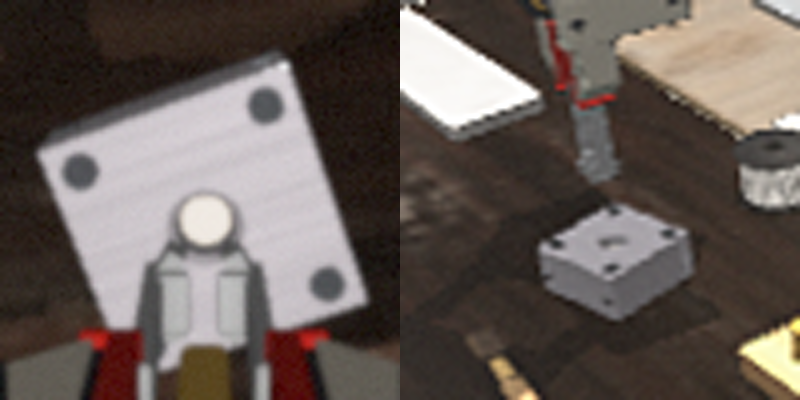

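Run:
```python
from m import *
for f,b in (('top0',(195,220,212,238)),('t7',(195,220,212,238)),('sc0',(178,180,203,206)),('s7',(178,180,203,206)),('s7',(215,150,245,172)),('w6',(215,160,300,230)),('w7',(225,180,290,215))):
    im=np.load('pics/'+f+'.npz')['im']; h=cv2.cvtColor(im,cv2.COLOR_RGB2HSV).astype(int); x0,y0,x1,y1=b
    m=((h[...,0]>18)&(h[...,0]<32)&(h[...,1]>140)&(h[...,2]>70))[y0:y1,x0:x1]; print(f,b,m.sum(), (np.argwhere(m).mean(0)[::-1]+[x0,y0]) if m.any() else '')
a=cv2.imread('pics/w6.png')[130:250,195:315];s=cv2.imread('pics/s7.png')[125:215,110:230];t=cv2.imread('pics/t7.png')[205:250,110:260]
A=np.hstack([cv2.resize(a,(400,400),interpolation=2),cv2.resize(s,(400,300),interpolation=2) if 0 else cv2.resize(s,(400,400),interpolation=2)])
cv2.imwrite('pics/c8.png',np.vstack([A,cv2.resize(t,(800,200),interpolation=2)]))
```

```text
top0 (195, 220, 212, 238) 0 
t7 (195, 220, 212, 238) 0 
sc0 (178, 180, 203, 206) 18 [195.66666667 193.66666667]
s7 (178, 180, 203, 206) 20 [195.3  193.05]
s7 (215, 150, 245, 172) 0 
w6 (215, 160, 300, 230) 339 [255.31268437 202.8879056 ]
w7 (225, 180, 290, 215) 0
```

View pics/c8.png

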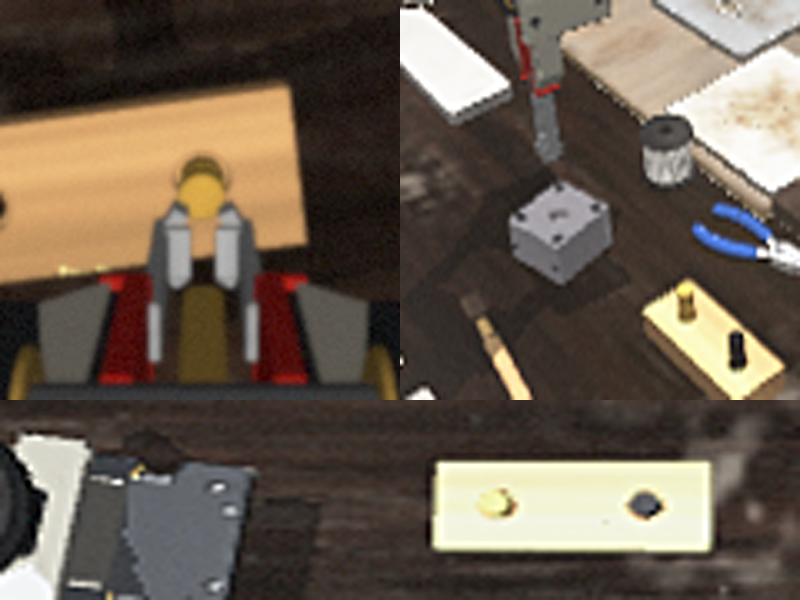

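The brass plug is still in the rack at scene (196,193) and the jaws are empty. An opening of 29.4 mm looks like the fingers stopping on the 30 mm crown. I'll check the jaw and crown heights from depth.

Run:
```python
from m import *
for f in('w3','w4','w5','w6','w7'):
    z=np.load('pics/'+f+'.npz'); o={'tool_pos':z['p'],'tool_rot':z['r']}; P=cloud('wrist',z['d'],o); T=Rt(o)
    Q=(P.reshape(-1,3)-z['p'])@T[:3,:3]; # tool coords: x down
    w=.021; m=(abs(Q[:,1])<w)&(abs(Q[:,2])<.02)&(Q[:,0]>.03)&(Q[:,0]<.10)
    h=np.histogram(Q[m,0],bins=np.arange(.03,.101,.003)); print(f,z['p'].round(4),h[0])
    b=m&(Q[:,0]>.07)&(Q[:,0]<.0845); 
    for s in(1,-1):
        k=b&(Q[:,1]*s>0)
        if k.any(): print('   side',s,'n',k.sum(),'x p95 %.4f'%np.percentile(Q[k,0],97),'y',np.percentile(Q[k,1],[3,97]).round(4),'z',np.percentile(Q[k,2],[3,97]).round(4))
# depth patches
z=np.load('pics/w5.npz'); o={'tool_pos':z['p'],'tool_rot':z['r']};P=cloud('wrist',z['d'],o); np.set_printoptions(linewidth=200)
print((P[186:218:3,226:286:3,2]*1000).round(0).astype(int))
z=np.load('pics/w7.npz'); o={'tool_pos':z['p'],'tool_rot':z['r']};P=cloud('wrist',z['d'],o)
print((P[175:220:3,230:286:3,2]*1000).round(0).astype(int))
```

```text
w3 [ 0.5055 -0.0682  0.1738] [ 53  34  11  36  27  16  20  40  16  13  23  34  11 197  72  57  20  14
   1   0   0   0   0]
   side 1 n 173 x p95 0.0821 y [0.0079 0.0155] z [-0.0094  0.0082]
   side -1 n 174 x p95 0.0820 y [-0.0161 -0.0085] z [-0.0093  0.0084]
w4 [0.5057 0.1469 0.1733] [ 57  28  13  35  29  17  26  33  18  13  18  38  11 193  73  61  21  12
   3   0   0   0   0]
   side 1 n 177 x p95 0.0812 y [0.0079 0.0155] z [-0.0093  0.0081]
   side -1 n 170 x p95 0.0811 y [-0.016  -0.0085] z [-0.0095  0.0083]
w5 [0.5058 0.1479 0.1142] [ 43  46  16  20  39  20  18  40  18  14  30  22  14 193  78 280  36  33
  12  20  14 361 846]
   side 1 n 296 x p95 0.0826 y [0.0001 0.0166] z [-0.0091  0.007 ]
   side -1 n 318 x p95 0.0824 y [-0.0169 -0.0007] z [-0.0092  0.0074]
w6 [0.5057 0.1479 0.1623] [ 56  25  15  11  14  36  21  20  18  10  12  24  29 182  67  50  24  13
   3   0   0   0   0]
   side 1 n 163 x p95 0.0812 y [0.0032 0.0107] z [-0.0094  0.0084]
   side -1 n 164 x p95 0.0813 y [-0.0111 -0.0038] z [-0.0094  0.008 ]
w7 [0.4812 0.3122 0.1623] [ 56  30   8  14  14  35  28  16  16  1
[... 1592 characters left out ...]
30  31  31  79  87  84  30  28  83  88  80  31  32  30  31  31  32]
 [ 31  31  32  30  85  88  87  30  30  30  31  87  88  85  29  31  31  29  30]
 [ 31  31  31  31  92  91  91  91  31  30  92  91  91  92  31  32  30  30  32]
 [ 31  30  29  30  99  95  91  91  32  31  91  91  96 100  31  30  30  30  33]
 [ 30  30  30  32 106  95  91  91  30  30  92  92  96 105  31  30  29  31  30]
 [  0  31  31 112 112  96  91  91  31  31  91  91  96 113 111  32  32  30  30]
 [  0  31  30 118 119  96  92  91  30  31  90  91  97 118 118  30  31   0   1]
 [136 138 137 136 125  95  87  31  30  32  31  88  98 124 135 137 137 136 135]
 [138 142 143 138 129  32  31 130 129 129 128  -1  -1 130 138 142 142 138 141]]
```

Run:
```python
from m import *
for f in('w2','w7'):
    z=np.load('pics/'+f+'.npz'); o={'tool_pos':z['p'],'tool_rot':z['r']}; P=cloud('wrist',z['d'],o); T=Rt(o)
    Q=(P.reshape(-1,3)-z['p'])@T[:3,:3]; print(f)
    for a in np.arange(-.08,.03,.005):
        m=(Q[:,0]>a)&(Q[:,0]<a+.005)&(abs(Q[:,1])<.1)&(abs(Q[:,2])<.06)
        if m.sum()>3:
            for s in(1,-1):
                k=m&(Q[:,1]*s>0)
                if k.sum()>3: print('%.3f side %d n %d y %s z %s'%(a,s,k.sum(),np.percentile(Q[k,1],[0,5,95]).round(4),np.percentile(Q[k,2],[5,95]).round(4)))
```

```text
w2
-0.080 side 1 n 4382 y [0.0001 0.0036 0.0648] z [-0.026  -0.0038]
-0.080 side -1 n 3672 y [-0.0658 -0.0615 -0.003 ] z [-0.0261 -0.0246]
-0.075 side 1 n 1437 y [0.0001 0.0037 0.0653] z [-0.0263  0.0003]
-0.075 side -1 n 1262 y [-0.0684 -0.065  -0.0031] z [-0.0268 -0.0246]
-0.070 side 1 n 1855 y [0.0001 0.0052 0.0703] z [-0.0307  0.0068]
-0.070 side -1 n 459 y [-0.075  -0.0722 -0.0013] z [-0.0347 -0.0201]
-0.065 side 1 n 7406 y [0.0457 0.0478 0.0731] z [-0.0358  0.0146]
-0.065 side -1 n 5361 y [-0.0796 -0.0738 -0.0483] z [-0.036  -0.0194]
-0.060 side 1 n 5168 y [0.0002 0.0034 0.0667] z [-0.0361  0.0213]
-0.060 side -1 n 4737 y [-0.0811 -0.0681 -0.0032] z [-0.0361 -0.0221]
-0.055 side 1 n 1741 y [0.0002 0.0108 0.0791] z [-0.0364  0.0236]
-0.055 side -1 n 1465 y [-0.086  -0.0801 -0.0083] z [-0.0364 -0.013 ]
-0.050 side 1 n 1016 y [0.0464 0.0473 0.0819] z [-0.0364  0.0236]
-0.050 side -1 n 940 y [-0.0872 -0.0832 -0.0479] z [-0.0364 -0.0082]
-0.045 side 1 n 309 y [0.0472 0.0475 0.0842] z [-0.0364 -0.0031]
-0.045 side -1 n 328 y [-0.0879 -0.0848 -0.0481] z [-0.0364 -0.0028]
-0.040 side 1
[... 3950 characters left out ...]
264 -0.0253 -0.0011] z [-0.0112 -0.0048]
0.005 side 1 n 145 y [0.0005 0.0012 0.0255] z [-0.0112 -0.0056]
0.005 side -1 n 149 y [-0.0272 -0.026  -0.0008] z [-0.0112 -0.0055]
0.010 side 1 n 153 y [0.     0.0015 0.0263] z [-0.011  -0.0029]
0.010 side -1 n 153 y [-0.0287 -0.027  -0.0015] z [-0.0112 -0.0023]
0.015 side 1 n 111 y [0.     0.0009 0.0254] z [-0.0111 -0.0019]
0.015 side -1 n 113 y [-0.0279 -0.0257 -0.0012] z [-0.0112 -0.0053]
0.020 side 1 n 104 y [0.     0.0006 0.0197] z [-0.0111 -0.0003]
0.020 side -1 n 109 y [-0.0226 -0.0204 -0.0014] z [-0.0111  0.0034]
0.025 side 1 n 141 y [0.     0.0013 0.0173] z [-0.011   0.0051]
0.025 side -1 n 137 y [-0.0193 -0.0179 -0.0017] z [-0.0111  0.0054]
```

```bash
python3 -m crank '[{"fingers":-1,"tx":0,"ty":0,"tz":0,"roll":0},{"fingers":-1,"tx":0,"ty":0,"tz":0,"roll":0},{"fingers":-1,"tx":0,"ty":0,"tz":0,"roll":0},{"fingers":-1,"tx":0,"ty":0,"tz":0,"roll":0},{"fingers":-1,"tx":0,"ty":0,"tz":0,"roll":0},{"fingers":-1,"tx":0,"ty":0,"tz":0,"roll":0},{"fingers":-1,"tx":0,"ty":0,"tz":0,"roll":0},{"fingers":-1,"tx":0,"ty":0,"tz":0,"roll":0}]' 45
python3 - <<'E'
from cell import observe
print(observe()['opening'])
E
```

```text
time: 13.7
tool_pos: [0.4813, 0.3122, 0.1625]
tool_rot: [0.85, 1.571, 0.719]
contact_force: [-1.3, 0.8, -2.0]
opening: 0.0285
0.028456898526911346
```

```bash
cat > jaw.py <<'E'
from m import *
def jaw(f):
    z=np.load('pics/'+f+'.npz'); o={'tool_pos':z['p'],'tool_rot':z['r']}; P=cloud('wrist',z['d'],o); T=Rt(o)
    Q=(P.reshape(-1,3)-z['p'])@T[:3,:3]; b=(abs(Q[:,1])<.021)&(abs(Q[:,2])<.013)&(Q[:,0]>.066)&(Q[:,0]<.083)
    for s in(1,-1):
        k=b&(Q[:,1]*s>0.001); print(f,s,k.sum(),'y',(np.percentile(Q[k,1],[2,10,50,90,98])*1e3).round(2))
    k=(abs(Q[:,1])<.013)&(abs(Q[:,2])<.013)&(Q[:,0]>-.04)&(Q[:,0]<-.024); print('crown top x %.4f'%np.median(Q[k,0]),k.sum(),'y',(np.percentile(Q[k,1],[1,99])*1e3).round(1))
E
python3 - <<'E'
from jaw import *
shot('wrist','w8'); shot('wrist','w9')
for f in('w4','w6','w7','w8','w9'): jaw(f)
E
```

```text
w4 1 186 y [ 7.91  8.67 11.03 14.07 16.  ]
w4 -1 183 y [-16.56 -14.53 -11.64  -9.24  -8.5 ]
crown top x -0.0279 1411 y [-12.7  12.7]
w6 1 181 y [ 3.21  3.36  5.8   9.24 11.12]
w6 -1 182 y [-11.72  -9.8   -6.9   -4.    -3.8 ]
crown top x -0.0279 1415 y [-12.7  12.7]
w7 1 181 y [ 3.21  3.36  6.27  9.26 10.97]
w7 -1 182 y [-11.6   -9.84  -6.87  -4.56  -3.8 ]
crown top x -0.0279 1419 y [-12.7  12.8]
w8 1 184 y [ 2.43  3.21  5.56  8.44 10.45]
w8 -1 187 y [-11.35  -9.43  -6.16  -3.8   -3.03]
crown top x -0.0279 1415 y [-12.7  12.7]
w9 1 185 y [ 2.43  3.21  5.56  8.66 10.45]
w9 -1 188 y [-11.25  -9.51  -6.19  -3.81  -3.02]
crown top x -0.0279 1414 y [-12.7  12.7]
```

```bash
python3 -m crank '[{"fingers":-0.065,"tx":0,"ty":-0.3,"tz":0.1,"roll":0},{"fingers":-0.065,"tx":0,"ty":-1.0,"tz":0.3,"roll":0},{"fingers":-0.065,"tx":0,"ty":-1.8,"tz":0.5,"roll":0},{"fingers":-0.065,"tx":0,"ty":-2.6,"tz":0.75,"roll":0},{"fingers":-0.065,"tx":0,"ty":-3.3,"tz":0.95,"roll":0},{"fingers":-0.065,"tx":0,"ty":-3.8,"tz":1.1,"roll":0},{"fingers":-0.065,"tx":0,"ty":-3.99,"tz":1.147,"roll":0},{"fingers":-0.065,"tx":0,"ty":-3.99,"tz":1.147,"roll":0}]' 20
python3 - <<'E'
from jaw import *
shot('wrist','w10'); jaw('w10')
rects('w10',[('plug','(H>17)&(H<30)&(S>130)&(V>150)',(235,160,280,200),.038)])
delta([.5057,.1475,.114],yaw=np.radians(82.5))
E
```

```text
time: 14.8
tool_pos: [0.506, 0.1475, 0.1626]
tool_rot: [1.472, 1.571, 1.34]
contact_force: [-0.3, 0.8, -0.5]
opening: 0.0429
w10 1 186 y [ 9.45 10.2  12.57 15.69 17.6 ]
w10 -1 185 y [-18.11 -16.08 -13.14 -10.8  -10.02]
crown top x -0.0280 1420 y [-12.7  12.7]
plug n 157 px [255.5 188.5] ctr [0.5069 0.1471 0.038 ] mean [0.5065 0.1471 0.038 ] size [0.0125 0.0131] long hdg 172.8 medP [0.5066 0.147  0.0377]
tx,ty,tz=[ 1.214 -0.015 -0.003] yheading 82.48deg roll -0.002 xaxis [ 1.e-04  3.e-04 -1.e+00]
```

```bash
python3 -m crank '[{"fingers":-0.065,"tx":0.2,"ty":0,"tz":0,"roll":0},{"fingers":-0.065,"tx":0.5,"ty":0,"tz":0,"roll":0},{"fingers":-0.065,"tx":0.8,"ty":0,"tz":0,"roll":0},{"fingers":-0.065,"tx":1.05,"ty":0,"tz":0,"roll":0},{"fingers":-0.065,"tx":1.21,"ty":0,"tz":0,"roll":0},{"fingers":-0.065,"tx":1.21,"ty":0,"tz":0,"roll":0},{"fingers":-0.15,"tx":1.21,"ty":0,"tz":0,"roll":0},{"fingers":-0.2,"tx":1.21,"ty":0,"tz":0,"roll":0}]' 20
python3 -m crank '[{"fingers":-0.25,"tx":0,"ty":0,"tz":0,"roll":0},{"fingers":-0.3,"tx":0,"ty":0,"tz":0,"roll":0},{"fingers":-0.4,"tx":0,"ty":0,"tz":0,"roll":0},{"fingers":-1,"tx":0,"ty":0,"tz":0,"roll":0},{"fingers":-1,"tx":0,"ty":0,"tz":0,"roll":0},{"fingers":-1,"tx":0,"ty":0,"tz":0,"roll":0},{"fingers":-1,"tx":0,"ty":0,"tz":0,"roll":0},{"fingers":-1,"tx":0,"ty":0,"tz":0,"roll":0}]' 50
python3 -m crank '[{"fingers":-1,"tx":-0.03,"ty":0,"tz":0,"roll":0},{"fingers":-1,"tx":-0.1,"ty":0,"tz":0,"roll":0},{"fingers":-1,"tx":-0.2,"ty":0,"tz":0,"roll":0},{"fingers":-1,"tx":-0.3,"ty":0,"tz":0,"roll":0},{"fingers":-1,"tx":-0.5,"ty":0,"tz":0,"roll":0},{"fingers":-1,"tx":-0.7,"ty":0,"tz":0,"roll":0},{"fingers":-1,"tx":-0.8,"ty":0,"tz":0,"roll":0},{"fingers":-1,"tx":-0.8,"ty":0,"tz":0,"roll":0}]'
python3 - <<'E'
from jaw import *
shot('wrist','w11'); jaw('w11'); shot('scene','s11'); 
for f in('s5','s11'):
    im=np.load('pics/'+f+'.npz')['im']; h=cv2.cvtColor(im,cv2.COLOR_RGB2HSV).astype(int); m=((h[...,0]>18)&(h[...,0]<32)&(h[...,1]>130)&(h[...,2]>50))[165:210,175:225]; q=np.argwhere(m); print(f,m.sum(),q.mean(0)[::-1]+[175,165]); print('\n'.join(''.join('#' if v else '.' for v in r) for r in m[::1,10:40]))
z=np.load('pics/w11.npz'); o={'tool_pos':z['p'],'tool_rot':z['r']};P=cloud('wrist',z['d'],o); np.set_printoptions(linewidth=200)
print((P[165:218:3,230:286:3,2]*1000).round(0).astype(int)); print(observe()['opening'])
E
```

```text
time: 15.85
tool_pos: [0.5062, 0.1479, 0.1145]
tool_rot: [0.346, 1.57, 0.215]
contact_force: [0.5, -0.1, -2.0]
opening: 0.0374
time: 16.85
tool_pos: [0.506, 0.1479, 0.1142]
tool_rot: [0.657, 1.571, 0.526]
contact_force: [-0.2, -0.0, -0.9]
opening: 0.0285
time: 17.85
tool_pos: [0.5061, 0.1479, 0.1466]
tool_rot: [0.347, 1.57, 0.216]
contact_force: [-1.1, -0.0, -1.8]
opening: 0.0285
w11 1 210 y [ 1.7   2.43  4.9   8.29 10.4 ]
w11 -1 226 y [-11.03  -8.76  -5.4   -2.29  -1.49]
crown top x -0.0279 1419 y [-12.8  12.7]
s5 8 [194.125 189.75 ]
.....#........................
..............................
..............................
..............................
..............................
..............................
..............................
..............................
..............................
..............................
..............................
..............................
..............................
..............................
..............................
..............................
..............................
..............................
.
[... 3001 characters left out ...]
4  57  57  64  69  18  17  18  17  19  18  18]
 [ 17  18  18  18  16  68  71  71  68  68  71  71  67  18  18  19  19  17  18]
 [ 18  19  16  18  73  73  73  75  70  70  74  75  74  73  18  17  17  17  18]
 [ 17  18  17  17  82  82  76  75  69  70  76  76  81  81  18  18  18  18  18]
 [ 18  17  18  17  87  86  75  74  70  71  75  75  86  89  16  18  17  17  19]
 [ 18  16  17  18  95  91  75  75  70  70  75  77  91  95  18  17  17  18  17]
 [ 18  19  18 100 101  92  75  75  71  70  75  76  93 102  98   0   1   0  -1]
 [119 120 120 120 107  92  72  72  -2   0  76  76  94 107 120 120 120 119 119]
 [120 125 125 123 112  93   0 111 113 112 112   0  95 112 124 125 125 119 125]]
0.028330098714568857
```

Run:
```python
from jaw import *
z=np.load('pics/w7.npz'); o={'tool_pos':z['p'],'tool_rot':z['r']}
im=z['im']; g=cv2.cvtColor(im,cv2.COLOR_RGB2GRAY)
k=np.array([256.1,184.85]); print('mouth',plane('wrist',[k],.0304,o)); 
np.set_printoptions(linewidth=220); print(g[174:196,244:269])
z=np.load('pics/w11.npz'); o={'tool_pos':z['p'],'tool_rot':z['r']};P=cloud('wrist',z['d'],o);T=Rt(o);Q=(P.reshape(-1,3)-z['p'])@T[:3,:3]
k=(abs(Q[:,1])<.0085)&(abs(Q[:,2])<.013)&(Q[:,0]>.083)&(Q[:,0]<.1005); print('plug side y',np.percentile(Q[k,1],[2,50,98]),'z',np.percentile(Q[k,2],[1,5,50,95]),k.sum())
delta([.481,.3125,.165],yaw=np.radians(82.5))
```

```text
mouth [[0.48042922 0.31252594 0.0304    ]]
[[204 202 201 197 199 199 197 198 197 198 199 199 201 203 204 206 204 203 206 205 203 205 205 206 205]
 [198 196 196 195 198 196 198 201 200 202 202 201 201 203 205 206 204 205 204 205 207 206 206 204 207]
 [196 196 196 199 198 199 201 203 201 202 200 198 200 204 203 204 203 204 205 206 208 204 207 204 203]
 [196 200 199 202 202 202 200 200 198 193 185 180 182 185 187 197 201 205 206 205 205 202 206 205 205]
 [200 200 198 202 200 201 196 191 180 175 168 175 175 172 174 175 176 190 198 203 205 205 203 204 204]
 [200 202 202 204 203 196 180 167 175 194 202 207 211 213 205 189 170 166 185 197 204 206 203 202 201]
 [203 203 202 202 195 182 159 166 200 223 228 231 231 231 230 223 204 166 160 175 194 199 200 198 201]
 [200 202 203 198 177 160 162 201 227 233 234 235 235 234 234 234 226 191 157 156 175 196 198 200 199]
 [201 202 201 186 164 151 179 221 231 234 234 234 235 236 235 234 232 220 176 147 158 189 199 202 203]
 [203 206 194 173 151 151 193 226 234 235 233 234 235 234 234 234 234 228 185 139 148 178 199 201 203]
 [200 199 195 167 142 145 1
[... 708 characters left out ...]
 90  87  89  82  82  93 106 128 144 144 136 124 108  91  78  79  87  99 145 183 198 198]
 [189 159 114 100  92  80  80  93 107 103  96  94  97  99  95  93  84  77  83  92 106 120 154 190 201]
 [178 133 123 146 135 109  95 115 142 138 123 119 117 121 124 117 102  98 109 135 152 135 139 180 200]
 [148 121 148 169 170 157 132 140 159 159 157 156 154 153 151 149 136 139 158 168 175 159 129 152 185]
 [116 135 167 179 178 178 170 173 178 173 170 167 169 166 169 170 171 172 181 182 180 171 141 119 141]]
plug side y [-0.00559213 -0.0007111   0.00357596] z [-0.00883214 -0.00719859 -0.00637188 -0.00553431] 53
tx,ty,tz=[-0.474  3.999 -1.152] yheading 82.50deg roll -0.000 xaxis [-3.e-04  0.e+00 -1.e+00]
```

```bash
python3 -m crank '[{"fingers":-1,"tx":-0.3,"ty":0.2,"tz":-0.05,"roll":0},{"fingers":-1,"tx":-0.47,"ty":0.9,"tz":-0.25,"roll":0},{"fingers":-1,"tx":-0.47,"ty":1.7,"tz":-0.5,"roll":0},{"fingers":-1,"tx":-0.47,"ty":2.5,"tz":-0.7,"roll":0},{"fingers":-1,"tx":-0.47,"ty":3.2,"tz":-0.9,"roll":0},{"fingers":-1,"tx":-0.47,"ty":3.75,"tz":-1.07,"roll":0},{"fingers":-1,"tx":-0.47,"ty":4.015,"tz":-1.142,"roll":0},{"fingers":-1,"tx":-0.47,"ty":4.015,"tz":-1.142,"roll":0}]'
python3 - <<'E'
from jaw import *
shot('wrist','w12'); jaw('w12')
z=np.load('pics/w12.npz'); o={'tool_pos':z['p'],'tool_rot':z['r']};P=cloud('wrist',z['d'],o);T=Rt(o);Q=(P.reshape(-1,3)-z['p'])@T[:3,:3]
k=(abs(Q[:,1])<.0085)&(abs(Q[:,2])<.013)&(Q[:,0]>.083)&(Q[:,0]<.115); print('plug foot x',np.percentile(Q[k,0],[90,98]),'y',np.percentile(Q[k,1],[2,50,98]),k.sum())
delta([.4815,.3131,.135],yaw=np.radians(82.5))
o=observe(); print(o['contact_force'],o['tool_pos'])
E
```

```text
time: 18.95
tool_pos: [0.4815, 0.3136, 0.1651]
tool_rot: [0.215, 1.571, 0.085]
contact_force: [-1.1, -0.6, -2.2]
opening: 0.0283
w12 1 184 y [ 2.43  3.21  5.55  8.4  10.28]
w12 -1 184 y [-11.18  -9.24  -6.15  -3.8   -3.01]
crown top x -0.0279 1415 y [-12.7  12.7]
plug foot x [0.08513602 0.08564294] y [-0.00791609 -0.00109394  0.00799115] 4
tx,ty,tz=[ 0.752  0.004 -0.003] yheading 82.53deg roll 0.003 xaxis [ 1.e-04 -3.e-04 -1.e+00]
[ 0.15622365 -0.20402504 -2.07789731] [0.48160594 0.31294515 0.16506996]
```

Run:
```python
from jaw import *
z=np.load('pics/w12.npz'); o={'tool_pos':z['p'],'tool_rot':z['r']};P=cloud('wrist',z['d'],o); np.set_printoptions(linewidth=200)
print((P[170:218:3,230:286:3,2]*1000).round(0).astype(int))
shot('scene','s12'); shot('top','t12')
a=cv2.imread('pics/w12.png')
for f in('s11','s12','t12','w12'):
    im=np.load('pics/'+f+'.npz')['im']; h=cv2.cvtColor(im,cv2.COLOR_RGB2HSV).astype(int); m=((h[...,0]>18)&(h[...,0]<32)&(h[...,1]>120)&(h[...,2]>50)).astype(np.uint8)
    n,l,s,c=cv2.connectedComponentsWithStats(m); print(f,[(s[i,4],c[i].round(0).tolist()) for i in range(1,n) if 6<s[i,4]<600 ])
```

```text
[[ 30  30  30  31  31  32  31  30  31  31  31  31  31  31  32  30  30  31  -1]
 [ 32  30  31  31  31  31  30  31  30  31  30  31  31  31  32  30  32  31  29]
 [ 31  31  29  31  31  31 298  30  30  30  30  31  30  32  31  30  30  30  31]
 [ 32  30  30  30  31  31  30  23  23  22  32  31  31  30  29  30  29  32  30]
 [ 31  31  31  30  30  29   5  23  23  22  23  31  31  30  31  30  30  30  31]
 [ 31  30  31  32  31  30  17  22  22  24  23  29  31  30  30  30  31  30  31]
 [ 30  31  30  31  30  31  26  23  23  23  22  30  30  30  31  31  32  30  31]
 [ 30  30  31  30  32  31  85  27  24  25  79  86  30  31  30  31  30  30  30]
 [ 30  30  30  30  31  83  91  89  30  30  90  91  82  30  30  31  29  31  31]
 [ 30  32  31  31  89  90  90  31  30  31  31  91  89  89  30  31  30  31  31]
 [ 31  31  29  31  97  96  94  94  31  31  93  93  98  96  30  30  30  33  32]
 [ 30  31  31  31 298 103  95  93  30  30  93  94 104 105  30  31  31  31  33]
 [ 30  32  31  31 112 109  94  93  31  31  94  94 108 111  30  31  30  32  31]
 [ -1  30  31  31 117 111  95  93  31  32  93  94 113 116  31  30  32   0   0]
 [137 137 138 136 124 111  94  94  30  31  94  94 112 123 137 137 137 137 136]
 [139 143 142 141 130 112  90  30  31  30  31  90 113 128 143 142 142 137 141]]
s11 [(np.int32(13), [359.0, 96.0]), (np.int32(25), [368.0, 98.0]), (np.int32(50), [49.0, 131.0]), (np.int32(14), [510.0, 133.0]), (np.int32(18), [194.0, 186.0]), (np.int32(65), [365.0, 233.0])]
s12 [(np.int32(13), [359.0, 96.0]), (np.int32(25), [368.0, 98.0]), (np.int32(49), [49.0, 131.0]), (np.int32(14), [510.0, 133.0]), (np.int32(37), [192.0, 190.0]), (np.int32(66), [364.0, 233.0])]
t12 [(np.int32(21), [479.0, 73.0]), (np.int32(57), [396.0, 187.0])]
w12 [(np.int32(185), [203.0, 87.0]), (np.int32(268), [108.0, 222.0]), (np.int32(350), [256.0, 231.0]), (np.int32(314), [202.0, 259.0]), (np.int32(296), [309.0, 258.0])]
```

Run:
```python
from jaw import *
for f,n,box in(('s7','scene',(180,175,205,205)),('s12','scene',(180,175,205,205)),('t7','top',(190,218,245,240)),('t12','top',(190,218,245,240))):
    z=np.load('pics/'+f+'.npz'); im=z['im']; P=cloud(n,z['d']); h=cv2.cvtColor(im,cv2.COLOR_RGB2HSV).astype(int); x0,y0,x1,y1=box
    zz=P[y0:y1,x0:x1]; m=(zz[...,2]>.0215)&(zz[...,2]<.07)
    print(f); print('\n'.join(''.join('%4d'%round(v*1000) if t else '   .' for v,t in zip(r[...,2],mm)) for r,mm in zip(zz[::1],m)) if n=='scene' else '')
    q=zz[m]; 
    for k,lab in ((q[:,1]>.115,'left'),(q[:,1]<.115,'right')):
        if k.any(): print(lab,k.sum(),'mean',q[k].mean(0).round(4),'zpct',np.percentile(q[k][:,2],[50,90,98]).round(4), 'top mean',q[k][q[k][:,2]>np.percentile(q[k][:,2],70)].mean(0).round(4))
```

```text
s7
   .   .   .   .   .   .   .   .   .   .   .   .   .   .   .   .   .   .   .   .   .   .   .   .   .
   .   .   .   .   .   .   .   .   .   .   .   .   .   .   .   .   .   .   .   .   .   .   .   .   .
   .   .   .   .   .   .   .   .   .   .   .   .   .   .   .   .   .   .   .   .   .   .   .   .   .
   .   .   .   .   .   .   .   .   .   .   .   .   .   .   .   .   .   .   .   .   .   .   .   .   .
   .   .   .   .   .   .   .   .   .   .   .   .   .   .   .   .   .   .   .   .   .   .   .   .   .
   .   .   .   .   .   .   .   .   .   .   .   .   .   .   .   .   .   .   .   .   .   .   .   .   .
   .   .   .   .   .   .   .   .   .   .   .   .   .   .   .   .   .   .   .   .   .   .   .   .   .
   .   .   .   .   .   .   .   .   .   .   .   .   .   .   .   .   .   .   .   .   .   .   .   .   .
   .   .   .   .   .   .   .   .   .   .   .   .   .   .   .   .   .   .   .   .   .   .   .   .   .
   .   .   .   .   .   .   .   .   .   .   .   .   .   .   .   .   .   .   .   .   .   .   .   .   .
   .   .   .   .   .   .   .   .   .   .   .   .   .   .   .   .   .   .   .   .   .   
[... 4853 characters left out ...]
  .   .
   .   .   .   .   .   .   .   .   .   .   .   .   .   .   .   .   .   .   .   .   .   .   .   .   .
   .   .   .   .   .   .   .   .   .   .   .   .   .   .   .   .   .   .   .   .   .   .   .   .   .
left 42 mean [0.4956 0.1531 0.0333] zpct [0.0344 0.042  0.0433] top mean [0.4971 0.1547 0.0417]
t7

left 46 mean [0.5079 0.148  0.0317] zpct [0.0357 0.0399 0.0407] top mean [0.5056 0.1467 0.0395]
right 44 mean [0.5063 0.0779 0.031 ] zpct [0.0344 0.0393 0.0404] top mean [0.5062 0.0769 0.039 ]
t12

left 42 mean [0.5017 0.1509 0.0351] zpct [0.0398 0.0444 0.0467] top mean [0.4988 0.1576 0.0443]
right 39 mean [0.5066 0.0793 0.0318] zpct [0.035  0.039  0.0401] top mean [0.5064 0.0792 0.0388]
```

```bash
python3 -m crank '[{"fingers":-0.065,"tx":-0.3,"ty":-0.3,"tz":0.1,"roll":0},{"fingers":-0.065,"tx":-0.3,"ty":-1.0,"tz":0.25,"roll":0},{"fingers":-0.065,"tx":-0.3,"ty":-1.8,"tz":0.45,"roll":0},{"fingers":-0.065,"tx":-0.3,"ty":-2.6,"tz":0.65,"roll":0},{"fingers":-0.065,"tx":-0.3,"ty":-3.3,"tz":0.8,"roll":0},{"fingers":-0.065,"tx":-0.3,"ty":-3.75,"tz":0.95,"roll":0},{"fingers":-0.065,"tx":-0.3,"ty":-3.8,"tz":0.96,"roll":0},{"fingers":-0.065,"tx":-0.3,"ty":-3.8,"tz":0.96,"roll":0}]' 20
python3 - <<'E'
from jaw import *
shot('wrist','w13'); jaw('w13')
z=np.load('pics/w13.npz'); o={'tool_pos':z['p'],'tool_rot':z['r']};P=cloud('wrist',z['d'],o); np.set_printoptions(linewidth=200)
rects('w13',[('plug','(H>17)&(H<30)&(S>130)&(V>100)',(225,150,290,205),.044)])
zz=P[155:215:2,225:290:3,2]; print((zz*1000).round(0).astype(int))
m=(P[...,2]>.04)&(P[...,2]<.048); m[:150]=0;m[215:]=0;m[:,:220]=0;m[:,290:]=0; print(m.sum(),P[m].mean(0),o['tool_pos'])
E
```

```text
time: 20.1
tool_pos: [0.5, 0.1576, 0.1771]
tool_rot: [1.068, 1.57, 0.937]
contact_force: [0.3, -0.2, -2.0]
opening: 0.0431
w13 1 185 y [ 9.45 10.2  12.58 15.54 17.54]
w13 -1 184 y [-18.13 -16.12 -13.18 -10.8  -10.04]
crown top x -0.0280 1414 y [-12.7  12.7]
plug n 194 px [254.  183.5] ctr [0.498  0.1561 0.044 ] mean [0.498  0.1562 0.044 ] size [0.0119 0.0175] long hdg 172.7 medP [0.4982 0.156  0.0434]
[[310  -1   0   1   1   0  -1   0  -1   1   0   0  -1  -1  -1   0   1   1  -1   0  -1  -1]
 [  1  -1   1  -2   0  -1   0  -1   0   0  -1   0   0   0   0   0   1   0  -1  -1   0   1]
 [  0  -1   0  -1   0   0   0   0   0   0   1   0   2   4  10  10   0  -1   0   0   0   0]
 [ -1   0   1  -1   0   0   1   2   5   8  10  13  14  18  18  18   0  -1  -1  -1  -1   0]
 [  0  -1   2   4   8  11  13  15  17  17  17  19  18  19  18  18   0   1   0  -1   0   0]
 [ 10  13  15  17  19  18  17  18  18  19  20  17  19  19  19  19   0   1   0  -1  -1   0]
 [ 18  19  17  18  17  17  18  19  18  18  18  16  17  18  18  17   0   1   0  -1  -1  -1]
 [ 16  18  18  18  17  17  17  20  18  18  19  19  18  18 
[... 1409 characters left out ...]
18 112 106 105 107  17  18  19  18  18  18  17  17 106 106 113 112   0   0 310]
 [ 18  18 116 116 106 106 105  17  18  17  17  18  18  19  17 106 105 116 116  -1   1  -1]
 [ 19  19 121 121 107 106 106  18  17  20  18  18  18  18  18 106 106 119 121  -1   0  -1]
 [ 17  18 124 125 107 106 310  17  18  18  -1   1   1 310   1 106 106 123 125   0   0   0]
 [ 17  18 129 129 106 108 106  -1   0  -1  -1  -1  -1   0  -1 106 107 123 129 127   0   1]
 [  0  -1 134 132 105 107 107   0   0   1   0   1   1  -1   0 107 106 125 133 134   1   0]
 [151 150 138 134 106 107   1  -1   0   0   0   1   1  -1   0 105 105 125 138 149 149 151]]
149 [0.49964201 0.15595777 0.04370071] [0.49995029 0.1576386  0.17713752]
```

```bash
python3 -m crank '[{"fingers":-0.065,"tx":0.1,"ty":-0.036,"tz":0,"roll":0},{"fingers":-0.065,"tx":0.4,"ty":-0.036,"tz":0,"roll":0},{"fingers":-0.065,"tx":0.8,"ty":-0.036,"tz":0,"roll":0},{"fingers":-0.065,"tx":1.15,"ty":-0.036,"tz":0,"roll":0},{"fingers":-0.065,"tx":1.35,"ty":-0.036,"tz":0,"roll":0},{"fingers":-0.065,"tx":1.44,"ty":-0.036,"tz":0,"roll":0},{"fingers":-0.065,"tx":1.44,"ty":-0.036,"tz":0,"roll":0},{"fingers":-0.1,"tx":1.44,"ty":-0.036,"tz":0,"roll":0}]' 20
python3 - <<'E'
from jaw import *
o=observe();print(o['tool_pos'],o['opening'])
shot('wrist','w14'); jaw('w14')
z=np.load('pics/w14.npz'); o={'tool_pos':z['p'],'tool_rot':z['r']};P=cloud('wrist',z['d'],o);np.set_printoptions(linewidth=200); zz=P[176:215:2,225:290:3,2]; print((zz*1000).round(0).astype(int))
E
```

```text
time: 21.15
tool_pos: [0.5, 0.156, 0.1198]
tool_rot: [0.366, 1.57, 0.235]
contact_force: [-0.6, 0.1, -1.5]
opening: 0.042
[0.49996902 0.15601255 0.11978527] 0.042021967484774755
w14 1 281 y [ 1.69  2.5  10.25 13.79 16.57]
w14 -1 292 y [-16.95 -14.37 -10.81  -2.3   -1.49]
crown top x -0.0279 1419 y [-12.8  12.7]
[[ 10  12  14  16  16  18  18  17  17  17  18  19  18  18  19  17  17  18 252  -1  -1   0]
 [ 18  18  18  18  17  18  19  16  19  19  17  18  17  19  18  18  18  17   0  -1   1  -1]
 [ 19  17  18  17  18  18  19  17  18  19  18  17  19  18  18  18  17  19   0   1   0   0]
 [ 18  19  18  18  20  17  19  18  17  17  16  18  18  17  18  19  18  18  -1  -1   1   0]
 [ 18  19  16  19  17  17  18  18  17  18  17  17  17  18  17  17  17  19  -1   0   0 252]
 [ 18  18  17  17  18  18  18  18  18  18  18  19  17  17  18  17  17  17   0  -1   0   0]
 [ 19  17  18  18  18  19  18  19  18  19  22  19  18  18  19  17  19  19  -1  -1   0   0]
 [ 18  18  18  18  17  37  18  17  17  24  27  26  21  18  18  35  19  18  19   0  -1   0]
 [ 19  18  17  17  19  42  38  18  23  31  31  31  28  18  
[... 333 characters left out ...]
0  12  43  45  43  45  42  36  47  50  48  53  18   0   0   0]
 [ 17  19  19  57  53  49  49  10  44  43  43  44  43  43  48  49  49  56  56  -1   0  -1]
 [ 17  17  17  62  56  48  49  11  44  44  43  44  43  44  48  49  48  61  61  -1  -1  -1]
 [ 18  19  65  66  55  50  49  13  44  44  44  43  44  19  49  47  48  66  66   0   0   1]
 [ 18  18  70  69  56  48  48  12  44  44  44  44  44  17  48  49  49  69  71  -1   0   0]
 [ 17  17  75  74  56  49  49  14  16  43  44  44  45  18  49  48  49  74  74  -1   0   0]
 [ 90  92  79  77  56  49  49 252  18  18  18  18  18  17  47  49  50  75  78  91  91  92]
 [ 95  94  81  80  57  46  43  18  17  19  17  18  18  17  18  44  19  76  81  94  95  96]]
```

```bash
python3 -m crank '[{"fingers":-0.15,"tx":0,"ty":0.015,"tz":0,"roll":0},{"fingers":-0.2,"tx":0,"ty":0.015,"tz":0,"roll":0},{"fingers":-0.25,"tx":0,"ty":0.015,"tz":0,"roll":0},{"fingers":-0.3,"tx":0,"ty":0.015,"tz":0,"roll":0},{"fingers":-0.4,"tx":0,"ty":0.015,"tz":0,"roll":0},{"fingers":-1,"tx":0,"ty":0.015,"tz":0,"roll":0},{"fingers":-1,"tx":0,"ty":0.015,"tz":0,"roll":0},{"fingers":-1,"tx":0,"ty":0.015,"tz":0,"roll":0}]' 60
python3 -m crank '[{"fingers":-1,"tx":-0.01,"ty":0,"tz":0,"roll":0},{"fingers":-1,"tx":-0.03,"ty":0,"tz":0,"roll":0},{"fingers":-1,"tx":-0.06,"ty":0,"tz":0,"roll":0},{"fingers":-1,"tx":-0.1,"ty":0,"tz":0,"roll":0},{"fingers":-1,"tx":-0.14,"ty":0,"tz":0,"roll":0},{"fingers":-1,"tx":-0.17,"ty":0,"tz":0,"roll":0},{"fingers":-1,"tx":-0.19,"ty":0,"tz":0,"roll":0},{"fingers":-1,"tx":-0.2,"ty":0,"tz":0,"roll":0}]'
cat > plug.py <<'E'
from jaw import *
import sys
f=sys.argv[1]; shot('wrist',f); o0=observe(); print(o0['time'],o0['tool_pos'],o0['contact_force'],o0['opening']); jaw(f)
z=np.load('pics/'+f+'.npz'); o={'tool_pos':z['p'],'tool_rot':z['r']};P=cloud('wrist',z['d'],o);T=Rt(o);Q=((P.reshape(-1,3)-z['p'])@T[:3,:3]).reshape(P.shape)
print('centre strip tool-x mm:\n',(Q[170:215:3,250:263:3,0]*1e3).round(1).T)
E
python3 plug.py w15
```

```text
time: 22.2
tool_pos: [0.4998, 0.1565, 0.1193]
tool_rot: [0.763, 1.571, 0.632]
contact_force: [0.4, -1.3, -1.8]
opening: 0.028
time: 23.2
tool_pos: [0.4997, 0.1566, 0.1274]
tool_rot: [1.206, 1.571, 1.075]
contact_force: [0.0, 0.3, -0.9]
opening: 0.0279
23.25 [0.49976876 0.15656692 0.12739908] [-0.33689343  0.59466144 -1.14747852] 0.028158351169509873
w15 1 207 y [ 1.69  2.43  4.83  7.99 10.21]
w15 -1 227 y [-10.9   -8.54  -5.4   -2.28  -1.49]
crown top x -0.0279 1411 y [-12.7  12.8]
centre strip tool-x mm:
 [[122.7 110.8 109.5 109.  109.8 109.9 108.1  82.7  74.7  75.4  71.   72.8
   73.   70.7  71.2]
 [120.5 108.7 109.2 110.4 109.3 108.6 109.4  91.8  82.7  74.4  75.5  75.6
   75.8  74.5 109.6]
 [119.  109.4 109.6 108.8 109.5 110.2 109.   91.6  81.9  74.8  76.8  76.2
   76.2  74.7  75.7]
 [116.4 109.5 109.8 109.8 109.1 109.8 109.5  93.2  82.2  76.7  72.4  71.3
   71.2  71.2  71.6]
 [115.  109.9 111.  109.2 110.5 110.1 110.1  81.2  75.   75.3  69.9  70.8
   71.   71.1  70.6]]
```

```bash
python3 -m crank '[{"fingers":-1,"tx":-0.03,"ty":0,"tz":0,"roll":0},{"fingers":-1,"tx":-0.12,"ty":0,"tz":0,"roll":0},{"fingers":-1,"tx":-0.27,"ty":0,"tz":0,"roll":0},{"fingers":-1,"tx":-0.45,"ty":0,"tz":0,"roll":0},{"fingers":-1,"tx":-0.63,"ty":0,"tz":0,"roll":0},{"fingers":-1,"tx":-0.78,"ty":0,"tz":0,"roll":0},{"fingers":-1,"tx":-0.87,"ty":0,"tz":0,"roll":0},{"fingers":-1,"tx":-0.9,"ty":0,"tz":0,"roll":0}]'
python3 plug.py w16
python3 -c "
from h import *
delta([.4816,.3129,.163],yaw=np.radians(82.5))"
```

```text
time: 24.25
tool_pos: [0.4998, 0.1566, 0.1636]
tool_rot: [0.44, 1.57, 0.309]
contact_force: [0.2, -0.1, -2.1]
opening: 0.0279
24.3 [0.49977614 0.15655976 0.16351531] [ 0.01253359 -0.45763756 -1.37840739] 0.028383988620784797
w16 1 205 y [ 1.69  2.43  4.84  8.02 10.2 ]
w16 -1 228 y [-10.9   -8.58  -5.39  -2.29  -1.49]
crown top x -0.0279 1413 y [-12.8  12.7]
centre strip tool-x mm:
 [[146.2 147.1 145.1 145.7 151.1 152.7 152.   80.8  74.9  75.8  71.3  72.5
   72.1  71.5  72.4]
 [145.8 144.6 146.5 146.1 146.  151.4 151.5  91.8  82.5  75.5  76.1  75.3
   76.4  75.5 164.1]
 [144.3 143.7 146.  145.7 145.  145.2 147.3  90.4  80.3  75.7  75.4  76.5
   74.8  75.8  75.6]
 [145.8 146.  144.2 145.2 145.8 146.2 145.6  91.9  83.5  75.1  70.   70.8
   71.7  71.2  71.2]
 [146.1 146.7 145.7 145.2 146.8 144.9 145.7  80.9  74.8  75.3  70.2  70.8
   71.4  71.9  71.7]]
tx,ty,tz=[ 0.013  3.816 -0.961] yheading 82.50deg roll 0.000 xaxis [ 2.e-04  1.e-04 -1.e+00]
```

```bash
python3 -m crank '[{"fingers":-1,"tx":0,"ty":0.05,"tz":-0.01,"roll":0},{"fingers":-1,"tx":0,"ty":0.2,"tz":-0.05,"roll":0},{"fingers":-1,"tx":0,"ty":0.42,"tz":-0.11,"roll":0},{"fingers":-1,"tx":0,"ty":0.69,"tz":-0.17,"roll":0},{"fingers":-1,"tx":0,"ty":0.99,"tz":-0.25,"roll":0},{"fingers":-1,"tx":0,"ty":1.29,"tz":-0.33,"roll":0},{"fingers":-1,"tx":0,"ty":1.59,"tz":-0.4,"roll":0},{"fingers":-1,"tx":0,"ty":1.89,"tz":-0.48,"roll":0}]'
python3 -m crank '[{"fingers":-1,"tx":0,"ty":0.3,"tz":-0.075,"roll":0},{"fingers":-1,"tx":0,"ty":0.6,"tz":-0.15,"roll":0},{"fingers":-1,"tx":0,"ty":0.9,"tz":-0.225,"roll":0},{"fingers":-1,"tx":0,"ty":1.2,"tz":-0.3,"roll":0},{"fingers":-1,"tx":0,"ty":1.48,"tz":-0.37,"roll":0},{"fingers":-1,"tx":0,"ty":1.72,"tz":-0.43,"roll":0},{"fingers":-1,"tx":0,"ty":1.87,"tz":-0.47,"roll":0},{"fingers":-1,"tx":0,"ty":1.926,"tz":-0.481,"roll":0}]'
python3 plug.py w17
python3 -c "
from h import *
delta([.4816,.3131,.135],yaw=np.radians(82.5))"
```

```text
time: 25.3
tool_pos: [0.4905, 0.2349, 0.1633]
tool_rot: [0.751, 1.571, 0.62]
contact_force: [-0.1, -0.1, -1.5]
opening: 0.0282
time: 26.3
tool_pos: [0.4815, 0.3132, 0.1633]
tool_rot: [-1.275, 1.571, -1.405]
contact_force: [-0.4, 0.3, -2.0]
opening: 0.028
26.35 [0.48151997 0.31324175 0.16333146] [-0.22273947  0.26539657 -0.71111782] 0.0283760246737963
w17 1 208 y [ 1.69  2.43  4.86  8.26 10.37]
w17 -1 226 y [-11.04  -8.64  -5.4   -2.28  -1.49]
crown top x -0.0279 1408 y [-12.7  12.7]
centre strip tool-x mm:
 [[132.6 133.3 132.  133.9 139.6 141.3 146.3  81.4  75.4  75.1  72.   69.9
   71.4  71.1  70.9]
 [131.9 132.7 134.3 141.9 141.3 139.6 139.5  92.3  81.5  76.6  75.5  75.6
   76.6  75.7 133.4]
 [133.5 133.4 131.6 141.  140.3 139.4 141.4  89.6  81.6  76.1  74.7  76.5
   75.8  75.2  76.2]
 [132.  132.7 132.4 133.9 140.9 141.  140.   92.3  84.1  76.3  71.3  71.3
   71.1  71.7  71. ]
 [134.4 132.4 132.3 131.5 134.3 143.9 135.1  81.4  74.7  74.3  70.8  71.
   71.5  71.7  70.2]]
tx,ty,tz=[ 0.708 -0.003  0.002] yheading 82.51deg roll 0.001 xaxis [ 1.e-04  1.e-04 -1.e+00]
```

```bash
python3 -m crank '[{"fingers":-1,"tx":0.03,"ty":0,"tz":0,"roll":0},{"fingers":-1,"tx":0.12,"ty":0,"tz":0,"roll":0},{"fingers":-1,"tx":0.25,"ty":0,"tz":0,"roll":0},{"fingers":-1,"tx":0.4,"ty":0,"tz":0,"roll":0},{"fingers":-1,"tx":0.55,"ty":0,"tz":0,"roll":0},{"fingers":-1,"tx":0.67,"ty":0,"tz":0,"roll":0},{"fingers":-1,"tx":0.72,"ty":0,"tz":0,"roll":0},{"fingers":-1,"tx":0.72,"ty":0,"tz":0,"roll":0}]'
python3 -m crank '[{"fingers":-1,"tx":0.02,"ty":0,"tz":0,"roll":0},{"fingers":-1,"tx":0.04,"ty":0,"tz":0,"roll":0},{"fingers":-1,"tx":0.06,"ty":0,"tz":0,"roll":0},{"fingers":-1,"tx":0.08,"ty":0,"tz":0,"roll":0},{"fingers":-1,"tx":0.1,"ty":0,"tz":0,"roll":0},{"fingers":-1,"tx":0.12,"ty":0,"tz":0,"roll":0},{"fingers":-1,"tx":0.12,"ty":0,"tz":0,"roll":0},{"fingers":-1,"tx":0.12,"ty":0,"tz":0,"roll":0}]'
python3 plug.py w18
```

```text
time: 27.35
tool_pos: [0.4815, 0.3129, 0.1344]
tool_rot: [2.826, 1.571, 2.695]
contact_force: [0.6, -0.5, -2.4]
opening: 0.0281
time: 28.35
tool_pos: [0.4816, 0.3129, 0.1298]
tool_rot: [1.202, 1.571, 1.071]
contact_force: [0.1, -0.2, -1.7]
opening: 0.0278
28.4 [0.48159437 0.31293711 0.12978009] [ 0.3139716   0.11975307 -1.75912733] 0.028143599543061247
w18 1 205 y [ 1.69  2.42  4.88  8.34 10.33]
w18 -1 229 y [-11.05  -8.63  -5.4   -2.29  -1.49]
crown top x -0.0278 1413 y [-12.8  12.7]
centre strip tool-x mm:
 [[ 98.6  98.3  98.9  99.4 100.2  99.4 100.7  82.3  74.5  75.1  71.5  72.
   71.8  70.8  71.9]
 [ 98.2  99.   98.2  99.2  98.4  99.7 107.6  91.5  82.3  76.9  75.8  75.8
   75.   74.5  97.9]
 [ 99.4  99.7 100.2 100.   99.5  99.1 107.2  91.3  81.2  75.3  75.1  76.2
   75.3  75.9  75.4]
 [ 98.8  99.7  98.4  99.3  98.9  99.2 106.6  93.2  83.2  74.6  70.8  70.
   71.9  71.6  70.5]
 [ 98.3  99.9  98.6  98.5  99.6 100.3  99.6  79.8  74.1  74.4  69.4  71.4
   71.5  70.5  71.6]]
```

```bash
python3 -m crank '[{"fingers":-1,"tx":0.02,"ty":0,"tz":0,"roll":0},{"fingers":-1,"tx":0.04,"ty":0,"tz":0,"roll":0},{"fingers":-1,"tx":0.06,"ty":0,"tz":0,"roll":0},{"fingers":-1,"tx":0.08,"ty":0,"tz":0,"roll":0},{"fingers":-1,"tx":0.1,"ty":0,"tz":0,"roll":0},{"fingers":-1,"tx":0.12,"ty":0,"tz":0,"roll":0},{"fingers":-1,"tx":0.14,"ty":0,"tz":0,"roll":0},{"fingers":-1,"tx":0.15,"ty":0,"tz":0,"roll":0}]'
python3 -m crank '[{"fingers":-1,"tx":0.01,"ty":0,"tz":0,"roll":0},{"fingers":-1,"tx":0.02,"ty":0,"tz":0,"roll":0},{"fingers":-1,"tx":0.03,"ty":0,"tz":0,"roll":0},{"fingers":-1,"tx":0.04,"ty":0,"tz":0,"roll":0},{"fingers":-1,"tx":0.05,"ty":0,"tz":0,"roll":0},{"fingers":-1,"tx":0.06,"ty":0,"tz":0,"roll":0},{"fingers":-1,"tx":0.07,"ty":0,"tz":0,"roll":0},{"fingers":-1,"tx":0.075,"ty":0,"tz":0,"roll":0}]'
python3 plug.py w19
```

```text
time: 29.4
tool_pos: [0.4817, 0.3129, 0.1239]
tool_rot: [0.481, 1.57, 0.35]
contact_force: [-0.0, -0.2, -0.0]
opening: 0.0281
time: 30.4
tool_pos: [0.4816, 0.3129, 0.1208]
tool_rot: [0.691, 1.571, 0.56]
contact_force: [0.4, -0.6, 1.3]
opening: 0.0279
30.45 [0.48159146 0.31291551 0.12067979] [ 0.366211   -0.66582988  1.23688077] 0.02845093362329151
w19 1 207 y [ 1.69  2.43  4.84  8.1  10.42]
w19 -1 224 y [-11.04  -8.6   -5.39  -2.28  -1.48]
crown top x -0.0279 1413 y [-12.7  12.7]
centre strip tool-x mm:
 [[89.7 89.6 91.  89.9 89.8 90.6 90.8 83.3 75.4 75.8 71.1 70.6 71.1 71.5
  70.5]
 [89.8 89.8 90.  89.3 90.  89.2 90.4 90.6 82.8 74.7 75.4 75.2 75.  75.8
  89.7]
 [89.3 89.1 89.9 89.5 89.8 90.2 89.1 90.4 80.9 74.8 74.3 74.2 75.5 76.7
  74.9]
 [91.3 91.1 90.2 89.1 90.2 91.3 89.8 92.  82.4 74.9 70.8 70.7 71.2 71.
  72.5]
 [90.8 90.6 90.4 89.3 90.1 90.  90.2 80.7 74.1 76.2 72.6 71.8 71.6 70.4
  71.3]]
```

```bash
python3 -m crank '[{"fingers":-1,"tx":0.01,"ty":0,"tz":0,"roll":0},{"fingers":-1,"tx":0.02,"ty":0,"tz":0,"roll":0},{"fingers":-1,"tx":0.03,"ty":0,"tz":0,"roll":0},{"fingers":-1,"tx":0.04,"ty":0,"tz":0,"roll":0},{"fingers":-1,"tx":0.045,"ty":0,"tz":0,"roll":0},{"fingers":-1,"tx":0.05,"ty":0,"tz":0,"roll":0},{"fingers":-1,"tx":0.05,"ty":0,"tz":0,"roll":0},{"fingers":-1,"tx":0.05,"ty":0,"tz":0,"roll":0}]'
python3 -m crank '[{"fingers":-1,"tx":0.005,"ty":0,"tz":0,"roll":0},{"fingers":-1,"tx":0.01,"ty":0,"tz":0,"roll":0},{"fingers":-1,"tx":0.015,"ty":0,"tz":0,"roll":0},{"fingers":-1,"tx":0.02,"ty":0,"tz":0,"roll":0},{"fingers":-1,"tx":0.02,"ty":0,"tz":0,"roll":0},{"fingers":-1,"tx":0.02,"ty":0,"tz":0,"roll":0},{"fingers":-1,"tx":0.02,"ty":0,"tz":0,"roll":0},{"fingers":-1,"tx":0.02,"ty":0,"tz":0,"roll":0}]'
python3 - <<'E'
from cell import *
o=observe();print(o['tool_pos'],o['contact_force'])
E
```

```text
time: 31.45
tool_pos: [0.4815, 0.3129, 0.1187]
tool_rot: [1.618, 1.571, 1.487]
contact_force: [-0.1, -0.9, 1.6]
opening: 0.0278
time: 32.45
tool_pos: [0.4815, 0.3129, 0.1179]
tool_rot: [1.949, 1.571, 1.818]
contact_force: [0.4, 0.1, 1.8]
opening: 0.028
[0.48153658 0.31288826 0.11790932] [0.41836279 0.14940781 1.83049867]
```

```bash
python3 -m crank '[{"fingers":-1,"tx":0.005,"ty":0,"tz":0,"roll":0},{"fingers":-1,"tx":0.01,"ty":0,"tz":0,"roll":0},{"fingers":-1,"tx":0.015,"ty":0,"tz":0,"roll":0},{"fingers":-1,"tx":0.015,"ty":0,"tz":0,"roll":0},{"fingers":-1,"tx":0.015,"ty":0,"tz":0,"roll":0},{"fingers":-1,"tx":0.015,"ty":0,"tz":0,"roll":0},{"fingers":-1,"tx":0.015,"ty":0,"tz":0,"roll":0},{"fingers":-1,"tx":0.015,"ty":0,"tz":0,"roll":0}]'
python3 plug.py w20
```

```text
time: 33.45
tool_pos: [0.4817, 0.3129, 0.1176]
tool_rot: [0.56, 1.57, 0.429]
contact_force: [-0.1, -2.1, 5.3]
opening: 0.0279
33.5 [0.48165773 0.31291866 0.11758015] [ 0.28188573 -1.85373217  5.60951672] 0.02818716860424925
w20 1 205 y [ 1.69  2.42  4.83  7.97 10.13]
w20 -1 225 y [-10.92  -8.61  -5.4   -2.27  -1.49]
crown top x -0.0279 1417 y [-12.7  12.7]
centre strip tool-x mm:
 [[86.6 88.  86.6 86.2 88.1 87.1 87.  83.2 75.9 75.8 71.  72.  71.2 70.8
  71. ]
 [87.3 86.8 87.4 87.9 87.  86.6 86.9 91.7 82.4 75.  75.4 75.2 73.5 75.3
  87.1]
 [86.4 87.6 86.8 87.  87.4 86.3 86.9 90.8 82.8 75.4 75.3 75.5 75.  76.
  75. ]
 [86.7 86.6 86.  87.  87.1 88.2 87.  88.6 83.5 75.7 70.9 71.5 71.  70.8
  70.7]
 [87.7 87.1 86.4 88.4 87.2 86.1 86.4 82.3 75.3 75.3 71.  71.2 71.7 70.7
  70. ]]
```

```bash
python3 -m crank '[{"fingers":-1,"tx":0.003,"ty":0,"tz":0,"roll":0},{"fingers":-1,"tx":0.006,"ty":0,"tz":0,"roll":0},{"fingers":-1,"tx":0.008,"ty":0,"tz":0,"roll":0},{"fingers":-1,"tx":0.008,"ty":0,"tz":0,"roll":0},{"fingers":-1,"tx":0.008,"ty":0,"tz":0,"roll":0},{"fingers":-1,"tx":0.008,"ty":0,"tz":0,"roll":0},{"fingers":-1,"tx":0.008,"ty":0,"tz":0,"roll":0},{"fingers":-1,"tx":0.008,"ty":0,"tz":0,"roll":0}]'
```

```text
time: 34.5
tool_pos: [0.4817, 0.3129, 0.1175]
tool_rot: [0.545, 1.57, 0.414]
contact_force: [-0.7, -2.1, 6.2]
opening: 0.0279
```

```bash
python3 -m crank '[{"fingers":-1,"tx":0.003,"ty":0,"tz":0,"roll":0},{"fingers":-1,"tx":0.006,"ty":0,"tz":0,"roll":0},{"fingers":-1,"tx":0.01,"ty":0,"tz":0,"roll":0},{"fingers":-1,"tx":0.01,"ty":0,"tz":0,"roll":0},{"fingers":-1,"tx":0.01,"ty":0,"tz":0,"roll":0},{"fingers":-1,"tx":0.01,"ty":0,"tz":0,"roll":0},{"fingers":-1,"tx":0.01,"ty":0,"tz":0,"roll":0},{"fingers":-1,"tx":0.01,"ty":0,"tz":0,"roll":0}]'
python3 - <<'E'
from cell import *
o=observe();print(o['tool_pos'],o['contact_force'])
E
```

```text
time: 35.5
tool_pos: [0.4819, 0.313, 0.1174]
tool_rot: [0.507, 1.57, 0.376]
contact_force: [-0.0, -1.7, 9.0]
opening: 0.028
[0.48185698 0.31298178 0.11744762] [-0.01365256 -1.74920904  8.98578154]
```

```bash
python3 -m crank '[{"fingers":-1,"tx":0.003,"ty":0,"tz":0,"roll":0},{"fingers":-1,"tx":0.006,"ty":0,"tz":0,"roll":0},{"fingers":-1,"tx":0.01,"ty":0,"tz":0,"roll":0},{"fingers":-1,"tx":0.01,"ty":0,"tz":0,"roll":0},{"fingers":-1,"tx":0.01,"ty":0,"tz":0,"roll":0},{"fingers":-1,"tx":0.01,"ty":0,"tz":0,"roll":0},{"fingers":-1,"tx":0.01,"ty":0,"tz":0,"roll":0},{"fingers":-1,"tx":0.01,"ty":0,"tz":0,"roll":0}]'
python3 plug.py w21
```

```text
time: 36.5
tool_pos: [0.482, 0.313, 0.1174]
tool_rot: [0.468, 1.569, 0.337]
contact_force: [-0.8, -2.9, 11.4]
opening: 0.0282
36.55 [0.48194925 0.3130047  0.11741459] [-0.83659832 -2.00125901 11.62946017] 0.028106434780049126
w21 1 208 y [ 1.68  2.43  4.83  7.99 10.25]
w21 -1 228 y [-11.04  -8.64  -5.38  -2.27  -1.49]
crown top x -0.0279 1415 y [-12.7  12.8]
centre strip tool-x mm:
 [[  86.4   86.6   87.4   85.9   85.8   86.3   87.3   83.7   75.2   75.1
    71.7   71.9   71.    71.5   72.4]
 [  85.9   86.1   86.6   86.7   86.4   87.8   87.    90.1   82.1   75.6
    74.7   74.5   74.8   74.5   87.2]
 [  87.4   87.2   87.2   86.4   85.9   86.2   86.5   88.2   80.7   74.7
    73.8   75.    74.2   74.4   75.5]
 [  85.6   86.7   85.1   86.7   86.4   85.6   87.5   88.9   82.2   76.1
    72.2   71.6   71.6   71.7   71.7]
 [  86.7   86.    86.4   87.6   86.3   86.9   87.2   81.4   74.3   75.3
    71.1   72.1   70.5 -132.7   72. ]]
```

```bash
python3 -m crank '[{"fingers":-1,"tx":0.002,"ty":0,"tz":0,"roll":0},{"fingers":-1,"tx":0.003,"ty":0,"tz":0,"roll":0},{"fingers":-1,"tx":0.003,"ty":0,"tz":0,"roll":0},{"fingers":-1,"tx":0.003,"ty":0,"tz":0,"roll":0},{"fingers":-1,"tx":0.003,"ty":0,"tz":0,"roll":0},{"fingers":-1,"tx":0.003,"ty":0,"tz":0,"roll":0},{"fingers":-1,"tx":0.003,"ty":0,"tz":0,"roll":0},{"fingers":-1,"tx":0.003,"ty":0,"tz":0,"roll":0}]'
python3 -m crank '[{"fingers":-1,"tx":-0.01,"ty":0,"tz":0,"roll":0},{"fingers":-1,"tx":-0.02,"ty":0,"tz":0,"roll":0},{"fingers":-1,"tx":-0.03,"ty":0,"tz":0,"roll":0},{"fingers":-1,"tx":-0.035,"ty":0,"tz":0,"roll":0},{"fingers":-0.38,"tx":-0.035,"ty":0,"tz":0,"roll":0},{"fingers":-0.3,"tx":-0.035,"ty":0,"tz":0,"roll":0},{"fingers":-0.2,"tx":-0.035,"ty":0,"tz":0,"roll":0},{"fingers":-0.1,"tx":-0.035,"ty":0,"tz":0,"roll":0}]' 
python3 plug.py w22
```

```text
time: 37.55
tool_pos: [0.482, 0.313, 0.1174]
tool_rot: [0.503, 1.569, 0.372]
contact_force: [-1.4, -2.0, 11.1]
opening: 0.0282
time: 38.55
tool_pos: [0.4811, 0.3129, 0.1169]
tool_rot: [-2.819, 1.57, -2.95]
contact_force: [-0.3, -0.0, 0.1]
opening: 0.0405
38.6 [0.48107524 0.31282348 0.11687239] [-0.21155797  0.99107225 -1.4599266 ] 0.040923802169906154
w22 1 232 y [ 1.68  2.51 10.45 13.9  16.18]
w22 -1 350 y [-16.53 -13.69  -9.24  -2.29  -1.48]
crown top x -0.0279 1418 y [-12.7  12.7]
centre strip tool-x mm:
 [[87.7 85.7 87.6 86.3 87.  86.1 86.5 87.3 87.9 74.7 73.7 74.1 74.7 73.9
  74. ]
 [87.7 86.2 86.2 85.8 87.1 87.  86.3 86.2 83.9 75.1 74.  74.2 73.3 74.1
  74.1]
 [86.4 86.6 87.3 86.2 85.8 84.9 86.  87.8 86.8 77.  71.7 73.7 73.4 73.7
  73.9]
 [86.4 86.2 86.5 87.3 85.9 86.3 85.6 88.1 88.4 82.2 77.4 72.3 73.6 73.6
  85.8]
 [85.9 87.3 86.7 87.2 86.3 85.3 86.9 85.3 88.7 90.3 86.3 90.3 89.4 87.2
  86.5]]
```

```bash
python3 -m crank '[{"fingers":-0.065,"tx":0,"ty":0,"tz":0,"roll":0},{"fingers":-0.065,"tx":0,"ty":0,"tz":0,"roll":0},{"fingers":-0.065,"tx":-0.05,"ty":0,"tz":0,"roll":0},{"fingers":-0.065,"tx":-0.2,"ty":0,"tz":0,"roll":0},{"fingers":-0.065,"tx":-0.5,"ty":0,"tz":0,"roll":0},{"fingers":-0.065,"tx":-0.9,"ty":0,"tz":0,"roll":0},{"fingers":-0.065,"tx":-1.2,"ty":0,"tz":0,"roll":0},{"fingers":-0.065,"tx":-1.2,"ty":0,"tz":0,"roll":0}]' 20
python3 plug.py w23
python3 - <<'E'
from jaw import *
z=np.load('pics/w23.npz'); o={'tool_pos':z['p'],'tool_rot':z['r']};P=cloud('wrist',z['d'],o);np.set_printoptions(linewidth=200)
print((P[160:216:2,230:286:3,2]*1000).round(0).astype(int))
m=(P[...,2]>.0395)&(P[...,2]<.047); m[:150]=0;m[215:]=0;m[:,:220]=0;m[:,290:]=0; q=P[m];print('plug top',m.sum(),q.mean(0))
A=np.c_[q[:,:2]-q[:,:2].mean(0),np.ones(len(q))]; s=np.linalg.lstsq(A,q[:,2],rcond=None)[0]; print('slope',s)
E
```

```text
time: 39.6
tool_pos: [0.4822, 0.3132, 0.1671]
tool_rot: [0.591, 1.568, 0.461]
contact_force: [0.4, -0.1, -2.1]
opening: 0.0426
39.65 [0.48170888 0.31301186 0.16615143] [-0.24301     0.03593118 -1.97576641] 0.043413723330850605
w23 1 182 y [ 9.45 10.22 12.58 15.36 17.44]
w23 -1 185 y [-18.14 -16.07 -13.2  -10.81 -10.03]
crown top x -0.0279 1415 y [-12.8  12.7]
centre strip tool-x mm:
 [[136.5 137.9 135.5 140.2 128.5 124.6 126.5 123.8 137.1 136.8 134.6 136.8
  135.8 135.5 136.2]
 [134.6 136.  137.3 132.6 123.8 124.6 123.5 124.6 137.1 137.  135.6 136.3
  136.4 137.8 136.9]
 [137.1 135.6 138.2 131.9 124.3 124.2 124.8 123.8 125.7 136.4 136.6 135.8
  135.5 137.5 136.5]
 [135.5 137.5 136.  136.9 124.7 124.4 124.7 125.5 135.5 136.5 137.2 137.1
  137.2 136.3 137.6]
 [136.1 137.3 137.6 136.  138.8 126.7 124.7 138.  135.2 136.  136.6 136.1
  135.1 135.6 135. ]]
[[ 31  30  31  30  31  30  32  31  31  31  32  32  31  30  30  29  31   0   0]
 [ 31  31  31  31  31  31  32  30  31  31  31  31  31  31  31  31  30   0  -1]
 [ 30  31  31  31  30  31  31  31  31  31  31  30  31  32  30  31  31  30  -1]

[... 1367 characters left out ...]
0  30  31  30  31  31  31  32  95  96  99  99  32  32]
 [ 31 105 102  97  96  30  31  30  31  31  30  30  30  96  96 103 104  30  31]
 [ 31 109 103  97  96  32  29  29  31  30  33  31  31  96  98 103 109  30  30]
 [113 114 103  96  97  31  30  32  29  30  31  31  31  96  96 104 113 113  -1]
 [117 118 103  96  96  30  30  30  31  29  30  32  30  96  96 105 118 117   1]
 [120 122 106  96  96  30  30  30  29  31  30  30  31  96  96 105 121 121   0]
 [126 126 103  96  96  30  30  31  30  31  30  31   0  95  96 106 124 126 138]
 [129 129 105  92  91  30  31  30  31  32   0   0  -1  93  92 106 129 129 141]]
plug top 161 [0.48187993 0.31308345 0.04248085]
slope [ 0.01618206 -0.03111681  0.04248085]
```

```bash
python3 - <<'E'
from jaw import *
delta([.5057,-.0682,.178],yaw=np.radians(82.5))
for f in('w3','w23'):
    z=np.load('pics/'+f+'.npz'); o={'tool_pos':z['p'],'tool_rot':z['r']}; P=cloud('wrist',z['d'],o); T=Rt(o); Q=(P.reshape(-1,3)-z['p'])@T[:3,:3]
    b=(abs(Q[:,1])<.021)&(abs(Q[:,2])<.02)&(Q[:,0]>.066)&(Q[:,0]<.0845); print(f,np.percentile(Q[b,2],[3,50,97]).round(4),Q[b,1].mean(), np.percentile(Q[b,0],99))
E
python3 -m crank '[{"fingers":-0.13,"tx":-0.3,"ty":-0.3,"tz":0,"roll":0},{"fingers":-0.13,"tx":-0.3,"ty":-1.0,"tz":0.2,"roll":0},{"fingers":-0.13,"tx":-0.3,"ty":-1.9,"tz":0.4,"roll":0},{"fingers":-0.13,"tx":-0.3,"ty":-2.8,"tz":0.6,"roll":0},{"fingers":-0.13,"tx":-0.3,"ty":-3.7,"tz":0.8,"roll":0},{"fingers":-0.13,"tx":-0.3,"ty":-4.5,"tz":0.95,"roll":0},{"fingers":-0.13,"tx":-0.3,"ty":-5.0,"tz":1.0,"roll":0},{"fingers":-0.13,"tx":-0.3,"ty":-5.0,"tz":1.0,"roll":0}]' 20
python3 -c "
from h import *
delta([.5057,-.0682,.178],yaw=np.radians(82.5))"
```

```text
tx,ty,tz=[-0.301 -9.37   1.839] yheading 82.50deg roll 0.000 xaxis [ 1.1e-03  6.0e-04 -1.0e+00]
w3 [-0.0094 -0.004   0.0082] -0.0002965717445287199 0.08344677924716822
w23 [-0.0093 -0.0038  0.0082] -0.0004078202527840445 0.0838392439852105
time: 40.65
tool_pos: [0.4949, 0.1078, 0.1778]
tool_rot: [-2.46, 1.57, -2.594]
contact_force: [-0.3, -0.4, -2.1]
opening: 0.0399
tx,ty,tz=[-0.005 -4.324  0.854] yheading 82.35deg roll -0.015 xaxis [-3.e-04 -2.e-04 -1.e+00]
```

```bash
python3 -m crank '[{"fingers":-0.13,"tx":0,"ty":-0.4,"tz":0.08,"roll":0},{"fingers":-0.13,"tx":0,"ty":-1.2,"tz":0.24,"roll":0},{"fingers":-0.13,"tx":0,"ty":-2.0,"tz":0.4,"roll":0},{"fingers":-0.13,"tx":0,"ty":-2.8,"tz":0.56,"roll":0},{"fingers":-0.13,"tx":0,"ty":-3.6,"tz":0.72,"roll":0},{"fingers":-0.13,"tx":0,"ty":-4.1,"tz":0.82,"roll":0},{"fingers":-0.13,"tx":0,"ty":-4.325,"tz":0.854,"roll":0},{"fingers":-0.13,"tx":0,"ty":-4.325,"tz":0.854,"roll":0}]'
python3 - <<'E'
from jaw import *
delta([.5057,-.0682,.0945],yaw=np.radians(82.5))
shot('wrist','w24'); jaw('w24')
for f in('w3','w24'):
    rects(f,[('blue','(H>100)&(H<128)&(S>130)',(200,140,310,230),.061),('foot','(S<60)&(V>60)&(V<150)',(205,120,305,190),.006)])
E
```

```text
time: 41.65
tool_pos: [0.5063, -0.0667, 0.1775]
tool_rot: [2.088, 1.571, 1.956]
contact_force: [-0.1, 1.1, -2.4]
opening: 0.0399
tx,ty,tz=[ 2.074 -0.039 -0.01 ] yheading 82.47deg roll -0.003 xaxis [-1.e-04  2.e-04 -1.e+00]
w24 1 185 y [ 7.9   8.66 11.03 13.98 15.93]
w24 -1 186 y [-16.52 -14.57 -11.63  -9.25  -8.51]
crown top x -0.0280 1417 y [-12.8  12.7]
blue n 1396 px [255. 186.] ctr [ 0.5011 -0.0684  0.061 ] mean [ 0.4946 -0.0675  0.061 ] size [0.056  0.0421] long hdg 82.5 medP [ 0.4921 -0.0668  0.0567]
blue n 346 px [255.5 197.5] ctr [ 0.5118 -0.0693  0.061 ] mean [ 0.5118 -0.0694  0.061 ] size [0.0166 0.0213] long hdg 82.5 medP [ 0.5179 -0.0706  0.0417]
foot n 1788 px [255.5 167.5] ctr [ 0.4949 -0.0671  0.006 ] mean [ 0.4864 -0.0665  0.006 ] size [0.0486 0.0902] long hdg 82.5 medP [ 0.4837 -0.0657  0.0057]
foot n 390 px [255.  183.5] ctr [ 0.5126 -0.07    0.006 ] mean [ 0.5123 -0.0694  0.006 ] size [0.0449 0.0105] long hdg 82.5 medP [ 0.5123 -0.0687  0.0058]
blue n 1716 px [253.5 185. ] ctr [ 0.5017 -0.0683  0.061 ] mean [ 0.4986 -0.0683  0.061 ] size [0.0559 0.0427] long hdg 82.5 medP [ 0.4988 -0.069   0.0533]
foot n 1769 px [254. 167.] ctr [ 0.4957 -0.0673  0.006 ] mean [ 0.4869 -0.0659  0.006 ] size [0.0902 0.0503] long hdg 82.5 medP [ 0.4839 -0.0646  0.0058]
foot n 406 px [254.  181.5] ctr [ 0.5118 -0.0694  0.006 ] mean [ 0.5118 -0.0695  0.006 ] size [0.0453 0.0106] long hdg 82.5 medP [ 0.5118 -0.0696  0.0058]
```

```bash
python3 -m crank '[{"fingers":-0.13,"tx":0,"ty":-0.038,"tz":-0.01,"roll":0},{"fingers":-0.13,"tx":0.1,"ty":-0.038,"tz":-0.01,"roll":0},{"fingers":-0.13,"tx":0.35,"ty":-0.038,"tz":-0.01,"roll":0},{"fingers":-0.13,"tx":0.6,"ty":-0.038,"tz":-0.01,"roll":0},{"fingers":-0.13,"tx":0.85,"ty":-0.038,"tz":-0.01,"roll":0},{"fingers":-0.13,"tx":1.1,"ty":-0.038,"tz":-0.01,"roll":0},{"fingers":-0.13,"tx":1.3,"ty":-0.038,"tz":-0.01,"roll":0},{"fingers":-0.13,"tx":1.3,"ty":-0.038,"tz":-0.01,"roll":0}]'
python3 -c "
from h import *
print(observe()['contact_force']);delta([.5057,-.0682,.0945],yaw=np.radians(82.5))"
```

```text
time: 42.7
tool_pos: [0.5054, -0.068, 0.1248]
tool_rot: [2.938, 1.569, 2.807]
contact_force: [0.1, 1.1, -1.3]
opening: 0.0402
[ 0.10525338  1.06231357 -1.34520462]
tx,ty,tz=[ 0.756 -0.005  0.008] yheading 82.49deg roll -0.001 xaxis [-1.3e-03  5.0e-04 -1.0e+00]
```

```bash
python3 -m crank '[{"fingers":-0.13,"tx":0.1,"ty":-0.003,"tz":0.005,"roll":0},{"fingers":-0.13,"tx":0.25,"ty":-0.003,"tz":0.005,"roll":0},{"fingers":-0.13,"tx":0.4,"ty":-0.003,"tz":0.005,"roll":0},{"fingers":-0.13,"tx":0.55,"ty":-0.003,"tz":0.005,"roll":0},{"fingers":-0.13,"tx":0.67,"ty":-0.003,"tz":0.005,"roll":0},{"fingers":-0.13,"tx":0.75,"ty":-0.003,"tz":0.005,"roll":0},{"fingers":-0.13,"tx":0.75,"ty":-0.003,"tz":0.005,"roll":0},{"fingers":-0.13,"tx":0.75,"ty":-0.003,"tz":0.005,"roll":0}]'
python3 -c "
from h import *
print(observe()['contact_force']);delta([.5057,-.0682,.0938],yaw=np.radians(82.5))"
```

```text
time: 43.7
tool_pos: [0.5061, -0.0682, 0.0956]
tool_rot: [0.076, 1.57, -0.055]
contact_force: [0.6, -0.0, -1.8]
opening: 0.0399
[ 0.59970075 -0.00611413 -1.84154664]
tx,ty,tz=[ 0.046 -0.001 -0.011] yheading 82.50deg roll 0.000 xaxis [ 4.e-04 -0.e+00 -1.e+00]
```

Lower the last 1.5 mm, open slowly to let the tongs hang, and lift off.

```bash
python3 -m crank '[{"fingers":-0.13,"tx":0.02,"ty":0,"tz":0,"roll":0},{"fingers":-0.13,"tx":0.04,"ty":0,"tz":0,"roll":0},{"fingers":-0.1,"tx":0.04,"ty":0,"tz":0,"roll":0},{"fingers":-0.05,"tx":0.04,"ty":0,"tz":0,"roll":0},{"fingers":0,"tx":0.04,"ty":0,"tz":0,"roll":0},{"fingers":0.1,"tx":0.04,"ty":0,"tz":0,"roll":0},{"fingers":0.3,"tx":0.04,"ty":0,"tz":0,"roll":0},{"fingers":0.6,"tx":0.04,"ty":0,"tz":0,"roll":0}]'
python3 -m crank '[{"fingers":0.8,"tx":0,"ty":0,"tz":0,"roll":0},{"fingers":0.8,"tx":0,"ty":0,"tz":0,"roll":0},{"fingers":0.8,"tx":-0.2,"ty":0,"tz":0,"roll":0},{"fingers":0.8,"tx":-0.7,"ty":0,"tz":0,"roll":0},{"fingers":0.8,"tx":-1.4,"ty":0,"tz":0,"roll":0},{"fingers":0.8,"tx":-2.3,"ty":0,"tz":0,"roll":0},{"fingers":1,"tx":-3.2,"ty":0,"tz":0,"roll":0},{"fingers":1,"tx":-4,"ty":0,"tz":0,"roll":0}]'
python3 -m crank '[{"fingers":1,"tx":-0.2,"ty":0,"tz":-0.3,"roll":0},{"fingers":1,"tx":-0.2,"ty":0,"tz":-0.8,"roll":0},{"fingers":1,"tx":-0.2,"ty":0,"tz":-0.9,"roll":0},{"fingers":1,"tx":-0.2,"ty":0,"tz":-0.9,"roll":0},{"fingers":1,"tx":-0.2,"ty":0,"tz":-0.9,"roll":0},{"fingers":1,"tx":-0.2,"ty":0,"tz":-0.9,"roll":0},{"fingers":1,"tx":-0.2,"ty":0,"tz":-0.9,"roll":0},{"fingers":1,"tx":-0.2,"ty":0,"tz":-0.9,"roll":0}]'
python3 - <<'E'
from jaw import *
shot('wrist','w25'); z=np.load('pics/w25.npz'); o={'tool_pos':z['p'],'tool_rot':z['r']}; P=cloud('wrist',z['d'],o)
def blob(P,lo,hi,c,r):
    m=(P[...,2]>lo)&(P[...,2]<hi)&(np.hypot(P[...,0]-c[0],P[...,1]-c[1])<r); q=P[m]; return m.sum(),(q.mean(0).round(4) if len(q) else None),(np.percentile(q,[3,97],axis=0).round(4).tolist() if len(q) else None)
print('crown',blob(P,.115,.13,(.505,-.068),.03)); print('ledge/red',blob(P,.085,.11,(.505,-.068),.04))
rects('w25',[('red','((H<6)|(H>174))&(S>150)&(V>80)',(180,140,330,260),.1)])
shot('top','t25'); z=np.load('pics/t25.npz'); P=cloud('top',z['d'])
print('plug',blob(P,.036,.055,(.481,.312),.015),'brassrack',blob(P,.03,.06,(.505,.148),.015),'black',blob(P,.03,.05,(.505,.078),.015))
o=observe(); print(o['time'],o['tool_pos'],o['contact_force'],o['opening'])
E
```

```text
time: 44.7
tool_pos: [0.5061, -0.0682, 0.094]
tool_rot: [0.065, 1.57, -0.066]
contact_force: [0.8, 0.5, 0.2]
opening: 0.0651
time: 45.7
tool_pos: [0.506, -0.0682, 0.2559]
tool_rot: [-0.069, 1.569, -0.199]
contact_force: [-0.6, -0.1, -0.1]
opening: 0.0911
time: 46.7
tool_pos: [0.4704, -0.0635, 0.2618]
tool_rot: [1.961, 1.571, 1.83]
contact_force: [-0.3, 0.9, 0.3]
opening: 0.0916
crown (np.int64(482), array([ 0.5046, -0.0683,  0.1213]), [[0.4961, -0.082, 0.117], [0.5141, -0.0546, 0.1229]])
ledge/red (np.int64(274), array([ 0.5028, -0.068 ,  0.1028]), [[0.4924, -0.0914, 0.0872], [0.5168, -0.0453, 0.1098]])
red n 81 px [273.5 199.5] ctr [ 0.497 -0.047  0.1  ] mean [ 0.4959 -0.0461  0.1   ] size [0.0078 0.0177] long hdg 173.7 medP [ 0.4988 -0.0459  0.0837]
red n 77 px [237.5 199.5] ctr [ 0.4918 -0.087   0.1   ] mean [ 0.4904 -0.0873  0.1   ] size [0.0078 0.0177] long hdg 171.7 medP [ 0.493  -0.0884  0.086 ]
plug (np.int64(27), array([0.4811, 0.3124, 0.0417]), [[0.475, 0.3067, 0.0372], [0.4872, 0.3182, 0.0451]]) brassrack (np.int64(0), None, None) black (np.int64(26), array([0.5058, 0.078 , 0.0366]), [[0.5003, 0.0729, 0.0328], [0.5112, 0.0835, 0.0392]])
46.8 [ 0.47033155 -0.06349333  0.2618361 ] [-0.60408245 -0.01547663  0.05373573] 0.0915852606390555
```

```bash
python3 -c "
from cell import hand_in
print(hand_in())"
```

```text
the job is handed in; nothing more can be done
None
```

The brass plug is seated in the setting block, the tongs hang open in their stand and the black plug was left alone. I handed the job in at about 47 s; no verdict came back.

**The grip gave trouble.**
- **First lift:** a 22 N grip left the plug in the rack. The fingers stopped at about 29.4 mm, which I put down to the pads meeting the 30 mm brass crown.
- **Second lift:** at 50 N the plug came clear of the rack but slipped out as I moved off. It landed upright on top of the rack.
- **Third lift:** I picked it up again with the tongs at 60 N and slower motion, and it held all the way to the block.

The fingers never closed on the plug itself. Step 2 was probably met on the second lift and again on the third.

**Seating:** The wrist force read 11–11.6 N for about 1.5 s. Adding about 1.6 N for the weight of the tongs puts roughly 13 N on the seat, a little under the 14 N asked. No reading pointed to more than that, but I only read the force at the end of each move.

**Last checks:**
- **Brass plug:** its top stands about 12 mm proud of the block and level to about 2°, within 1 mm of the measured socket centre. That fits a bottomed seat.
- **Tongs:** the crown is at 0.121–0.122 m (home is 0.122), within about 1 mm of where it started. The grip plates span about 46 mm, so they are sprung open.
- **Black plug:** within about 2 mm of its starting place.
- **Robot:** clear of everything, with force readings near zero.

The only checks that disagreed were camera estimates of the socket's position, by 1–2 mm; the insertion went in without sideways force.

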